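Show an insert drill to the bench microscope

ROBOT

A 7-joint arm with a two-finger parallel gripper is mounted at the origin on the work surface. World frame = base frame: x ahead of the robot, y to its left, z up, the work surface at z = 0. Lengths are in m, angles in rad, forces in N, time in s.
With the tool pointing down it reaches from about 0.35 to 0.9 m from the base axis. Payload 8.1 kg.
Tool frame: the origin (TCP) lies midway between the tips of the shut fingers; the grasp point (between the pads) lies 19 mm behind it; z points along the fingers, y is the direction in which the jaws open and shut (so a half turn about z gives the same grasp; the last joint's range is limited). The gripper opens to 92 mm and grips with 3 to 60 N. Pads are 19 mm wide; open, the fingers measure 130 mm over their backs; the gripper's body (75 mm by 190 mm) begins 47 mm behind the grasp point.
Start: joints at [1.103, 0.434, 0.025, 1.573, -0.012, 1.134, -0.075], TCP at [0.223, -0.584, 0.227] pointing down, gripper open.
Joint ranges: [-2.62, 2.62], [-0.44, 2.09], [-1.27, 1.32], [0.08, 2.57], [-1.32, 4.46], [0.12, 2], [-2.74, 2.74]. Speed limits (rad/s): [2.22, 2.22, 3.01, 3.01, 3.14, 3.14, 3.14].

INTERFACE

Orientations are given as a rotation vector (axis times angle).
In Python, from cell import arm gives the robot as it stands. The module is installed in compiled form; this text tells all that it offers.
- The arm moves only by the tool jog_arm, never from a script. Its argument "increments" is a list of rows, each an object with "slide": the shift along the tool's x, y, z in mm, a list of three; "roll": the turn about the tool's z in rad; "gripper": the opening, from 0 (shut) to 1 (fully open). In form: [{"slide": [x, y, z], "roll": roll, "gripper": gripper}, ...]. A call has exactly 10 rows; each row is the pose to reach, as a shift and turn from the pose commanded when the call began, along the tool's axes at that moment; what a row does not reach only later rows make up. A row lasts 1/12 s, in which the tool goes at most 41.7 mm and 7.16 degrees, less where a joint would pass 70% of its speed; a pose out of reach is approached as far as the arm can. A call with a gripper value outside its range is refused whole. The fingers move at their own pace and stop on an object; "newtons" is the grip in N (left out, the last holds). Time passes only in rows, so rows that repeat a pose let the fingers close, or fill a call up. It gives the time, the measured TCP pose, the force and the opening at its end, in the units of the state.
- arm.observe(): the state, without advancing time (a new reading comes with each control period).
- arm.get_image(name): name is "side" or "top" or "wrist"; returns a dict with "frame" (420x560x3 uint8, blue, green, red), "depth" (420x560 float32, m along the optical axis (not along the pixel's ray), 0 where there is no reading), "intrinsics" (3x3 intrinsics, pixels), "dist_coeffs" ([k1, k2, p1, p2, k3] as OpenCV has them; the pictures are not rectified), "R" (3x3) and "t" (3): a world point X has camera coordinates R X + t; the wrist camera has in their place "hand_eye" (4x4, takes a point from camera to tool coordinates, whose origin is the TCP and whose axes are the flange's). Camera axes: x right, y down, z forward; pixel columns grow to the right and rows downward; lengths in m; the calibration is good to about 2 mm. A picture is of the moment at which its call begins: read the wrist's pose just before it.
- arm.sign_off(): hands the job in, once; it reports no verdict.
The state is a dict: "clock": time; "joints": joint angles; "dq": joint speeds; "joint_efforts": joint torques, N m; "position": TCP position; "ee_rot": TCP orientation; "force": force on the tool from outside, world axes, zero at the start; "ft_torque": the same for the moment, N m; "width": opening from 0.0 (shut) to 1.0 (fully open).
Only numpy, scipy, OpenCV 4.12 (cv2) and the standard library are available. Lean on these libraries where they do the work, as an engineer would, in place of code of your own. Each camera call takes 0.05 s, during which the arm holds its last target.

TASK

Take the biggest of the three insert drills out of the rack by its shank and let the bench microscope look it over for chipped inserts. Hold it shank up with its tip in the middle of the view about 90 mm in front of the lens, first with the side of the shank's flat facing the lens for a second, then half a turn round with the opposite side facing the lens for a second; last, tip it over so that the tip points straight at the lens from about the same distance. Finish there, still holding it up steady in the gripper, with the microscope never touched and the other tools left where they are.

Things in the scene. Friction and masses are not known exactly. Their poses are not given: they have to be found in the camera images.
- big_drill: Drill to inspect, thickest of three steel insert drills hanging tip down in the rack, 0.3 to 0.5 kg. Origin: centre of the flange's underside, which rests on the rack's top. z axis along the drill towards the shank's end (up at the start); x axis towards the shank's flat side, at the start mostly away from the robot. Flange 36 mm diameter, 8 mm thick; fluted body below it 22 mm thick, 66 mm long.
- big_drill_shank (a point): Middle of the big drill's shank, on its axis 36 mm above the flange's underside; axes as big_drill. The shank to grip is 25 mm diameter and 56 mm long, with a darker flat 2 mm deep along its whole length on the +x side, so that it looks D-shaped from above.
- big_drill_tip (a point): Centre of the drill's tip, on its axis 66 mm below the flange's underside; axes as big_drill. At the tip one gold insert faces the flat's side (+x), the other the opposite side (-x).
- rack: Fixed wooden rack, 75 mm (x) by 245 mm (y), 90 mm high; origin on the bench under its centre, z up. Its top board, 16 mm thick, has three through holes of 26 mm diameter along its y axis at y = -75, 0 and 75 mm, in which the drills hang by their flanges, in any order. A drill must be raised about 70 mm to come clear.
- scope: Fixed bench microscope lying level on a stand; origin on the bench below the centre of its lens. It looks along its -x axis, roughly towards the robot. Behind the lens (+x): barrel of 50 mm greatest diameter, post 240 mm high 140 mm back, base plate 160 by 130 mm from 15 to 175 mm back, 14 mm high. Nothing of it stands in front of the lens.
- lens (a point): Centre of the microscope's front lens, 170 mm above the bench; axes as scope, so the view runs level along -x. Its sharp and visible zone is about 55 to 125 mm in front of the lens and 20 mm either way from the view's middle line.
- mid_drill: Smaller insert drill in the rack, shank 20 mm diameter and 50 mm long above an 8 mm flange of 33 mm diameter; origin and axes as for big_drill. Leave it alone.
- small_drill: Smallest insert drill in the rack, shank 16 mm diameter and 48 mm long above an 8 mm flange of 31 mm diameter; origin and axes as for big_drill. Leave it alone.
- caliper: Digital calliper lying flat on the bench, 235 mm long along its x axis, 70 mm wide, 13 mm high; origin under its middle. Leave it alone.
- setup_block: Ground steel block with holes, 76 by 51 by 25 mm high, on the bench; origin under its centre. Leave it alone.
- screwdriver: Small black-handled screwdriver lying on the bench, 150 mm long along its x axis, 26 mm high; origin under its middle. Leave it alone.
Not all that is in view belongs to the job. What is shaped like the scope but white is not meant.

How it is judged:
By the outcome, as a careful person would: the job done as asked, in the order asked, and still so for the second after the job is handed in, while the arm keeps its last pose, push and grip.
It also fails if it takes over 58 s, if anything falls off the work surface, if the arm or the gripper's body presses on something with over 40 N, if the wrist force passes 120 N, or if a joint passes its speed limit or range.

## Working session

There is one attempt and no reset: what is moved stays moved. The work goes in short steps, Python scripts to look and compute and a tool call to move; the robot and the scene stay as the last step left them, time stands still between calls to the robot, and variables do not carry over. Pictures are saved under pics/ and viewed, and the job is handed in when it is done.

Besides the shell and the picture viewer there is one more tool, called after "Request:" by a JSON object that holds its "api" and its "payload", one argument or row to a line. jog_arm: Moves the arm, as the interface text tells. Its arguments: {"type":"object","properties":{"increments":{"type":"array"},"newtons":{"type":"number"}},"required":["increments"]}

```bash
mkdir -p pics; cat > h.py <<'E'
import numpy as np,cv2
from scipy.spatial.transform import Rotation as Ro
from cell import arm
def snap(n,f):
    d=arm.get_image(n); cv2.imwrite('pics/'+f+'.png',d['frame'])
    np.savez('pics/'+f+'.npz',**{k:np.asarray(v) for k,v in d.items()}); return d
def toworld(d,uv,z=None,depth=None,pose=None):
    uv=np.asarray(uv,float).reshape(-1,1,2)
    n=cv2.undistortPoints(uv,d['intrinsics'],d['dist_coeffs']).reshape(-1,2)
    r=np.c_[n,np.ones(len(n))]
    if 'R' in d: R=d['R'].T; c=-R@d['t']
    else:
        T=np.eye(4);T[:3,:3]=Ro.from_rotvec(pose[1]).as_matrix();T[:3,3]=pose[0];T=T@d['hand_eye'];R=T[:3,:3];c=T[:3,3]
    w=r@R.T
    s=((z-c[2])/w[:,2]) if z is not None else np.asarray(depth)
    return c+w*np.asarray(s).reshape(-1,1)
def proj(d,X):
    rv=cv2.Rodrigues(d['R'])[0]
    return cv2.projectPoints(np.asarray(X,float).reshape(-1,1,3),rv,d['t'],d['intrinsics'],d['dist_coeffs'])[0].reshape(-1,2)
E
python3 - <<'E'
from h import *
s=arm.observe(); print(s)
for n in('side','top','wrist'):
    d=snap(n,n+'0'); 
    if 'R' in d: print(n,(-d['R'].T@d['t']).round(3), d['R'].round(2).tolist())
    else: print(d['hand_eye'])
E
```

```text
{'clock': 0.0, 'joints': array([ 1.10342885,  0.43522005,  0.02496399,  1.57406872, -0.01159787,
        1.13401957, -0.07509794]), 'dq': array([0.00154941, 0.00102402, 0.00058675, 0.00147489, 0.00036998,
       0.00041343, 0.00094995]), 'joint_efforts': array([ 1.96564863e-03, -6.67851591e+01,  9.85987298e-01, -3.14454424e+01,
       -6.05346495e-02,  4.29122290e-02,  1.21552316e-04]), 'position': array([ 0.2227285 , -0.58342574,  0.22595767]), 'ee_rot': array([-3.08801527e+00, -5.69439543e-01,  6.62589023e-04]), 'force': array([-0.23332046,  0.06273794,  0.45916198]), 'ft_torque': array([-0.04347282,  0.03583219,  0.05444807]), 'width': 0.9995702728077904}
side [-0.089  0.734  0.698] [[-0.74, -0.67, -0.02], [-0.35, 0.42, -0.83], [0.57, -0.61, -0.55]]
top [0.307 0.074 1.229] [[-0.02, -1.0, -0.03], [-0.99, 0.03, -0.16], [0.16, 0.02, -0.99]]
[[ 4.11206589e-04 -9.50722031e-01 -3.10044271e-01  8.38488200e-02]
 [ 9.99999681e-01  1.78606630e-04  7.78602358e-04  4.99258132e-04]
 [-6.84858453e-04 -3.10044492e-01  9.50721801e-01 -1.58682364e-01]
 [ 0.00000000e+00  0.00000000e+00  0.00000000e+00  1.00000000e+00]]
```

View pics/top0.png

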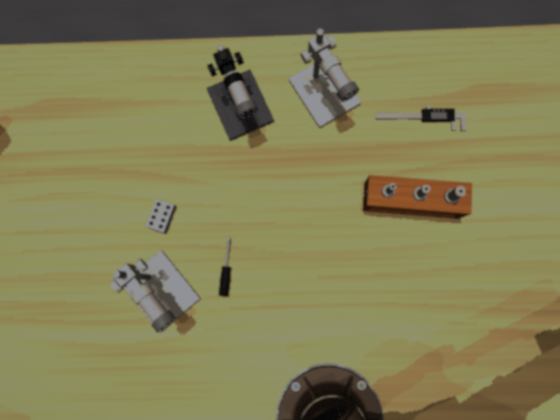

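View pics/side0.png

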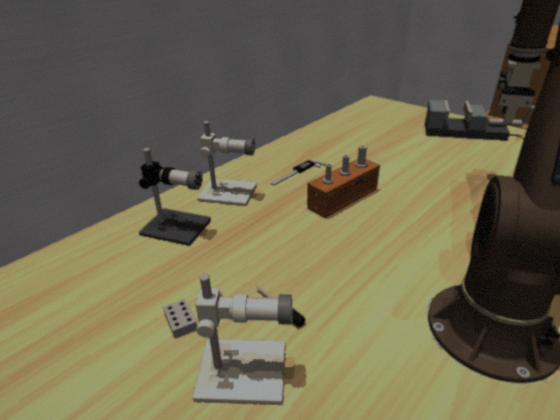

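View pics/wrist0.png

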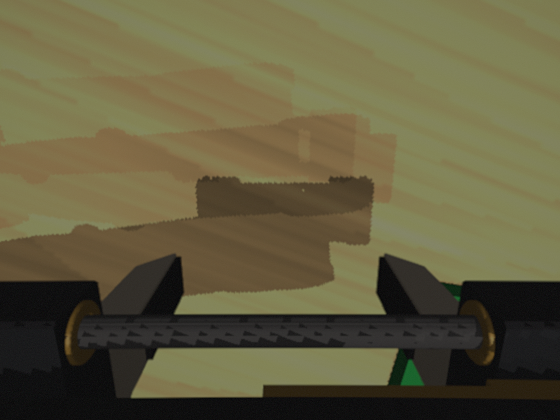

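```bash
python3 - <<'E'
import cv2,numpy as np
a=cv2.imread('pics/top0.png')[160:230,355:485]; b=cv2.imread('pics/side0.png')[140:215,295:395]; c=cv2.imread('pics/top0.png')[40:145,195:285]
f=lambda i:cv2.convertScaleAbs(cv2.resize(i,(520,290),interpolation=cv2.INTER_CUBIC),alpha=1.4)
cv2.imwrite('pics/crop0.png',np.vstack([f(a),f(b)])); cv2.imwrite('pics/cropS.png',cv2.convertScaleAbs(cv2.resize(c,None,fx=5,fy=5),alpha=1.8))
E
```

```text
(no output)
```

View pics/crop0.png

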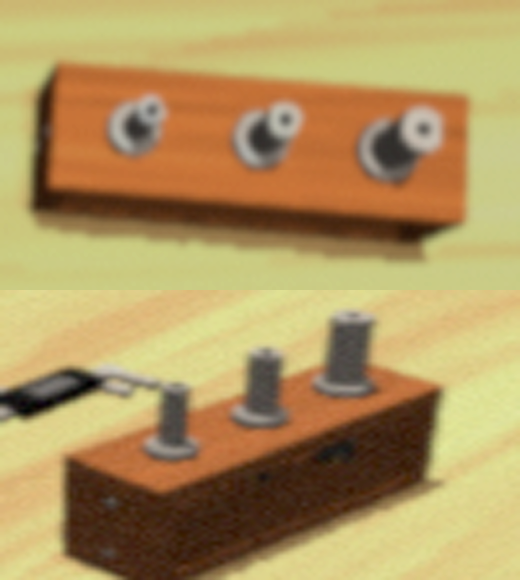

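View pics/cropS.png

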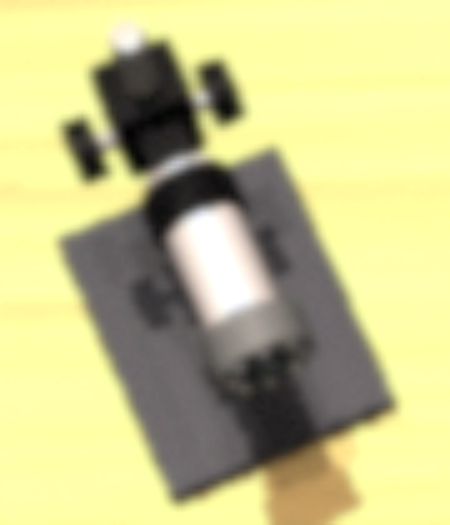

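```bash
cat > m.py <<'E'
from h import *
def load(f): return dict(np.load('pics/'+f+'.npz'))
d=load('top0'); im=d['frame']
hsv=cv2.cvtColor(im,cv2.COLOR_BGR2HSV)
# rack top
m=((hsv[...,0]<12)&(hsv[...,1]>150)&(hsv[...,2]>120)).astype(np.uint8)*255
m[:, :355]=0; m[:160]=0;m[235:]=0;m[:,485:]=0
m=cv2.morphologyEx(m,cv2.MORPH_CLOSE,np.ones((9,9)))
c=max(cv2.findContours(m,0,1)[0],key=cv2.contourArea)
P=toworld(d,c.reshape(-1,2),z=.09)[:,:2].astype(np.float32)
r=cv2.minAreaRect(P*1000); print('rack',r)
print(cv2.minAreaRect(c))
# scope base
g=cv2.cvtColor(im,cv2.COLOR_BGR2GRAY)
m=((g<95)).astype(np.uint8)*255; m[:45]=0;m[145:]=0;m[:,:195]=0;m[:,285:]=0
cv2.imwrite('pics/ms.png',cv2.resize(np.hstack([m[40:150,190:290],g[40:150,190:290]]),None,fx=4,fy=4))
E
python3 m.py
```

```text
rack ((514.7189331054688, -330.9558410644531), (0.0, 0.0), 0.0)
((463.0, 197.0), (0.0, 0.0), 0.0)
```

View pics/ms.png

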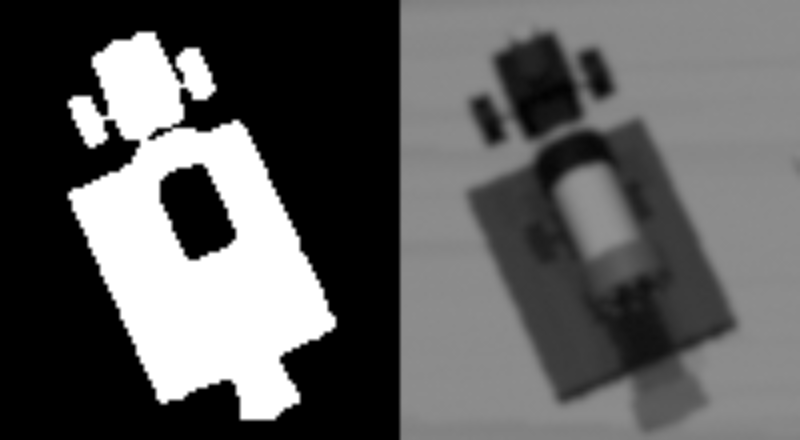

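```bash
cat > m2.py <<'E'
from h import *
def load(f): return dict(np.load('pics/'+f+'.npz'))
d=load('top0'); im=d['frame']; D=d['depth']
vv,uu=np.mgrid[0:420,0:560]; W=toworld(d,np.c_[uu.ravel(),vv.ravel()],depth=D.ravel()).reshape(420,560,3)
W[D==0]=np.nan
# rack
box=np.zeros((420,560),bool); box[150:240,350:490]=1
m=box&(abs(W[...,2]-.09)<.006); P=(W[m][:,:2]*1000).astype(np.float32); print('rack',cv2.minAreaRect(P),len(P), np.median(W[m][:,2]))
for x0,x1 in((375,405),(405,440),(440,475)):
    b=np.zeros_like(box); b[170:215,x0:x1]=1
    z=W[...,2]; zt=np.nanpercentile(z[b],99); mt=b&(z>zt-.008); print('drill top z',zt, W[mt].mean(0), (W[mt].max(0)-W[mt].min(0)),mt.sum())
b=np.zeros_like(box); b[40:150,195:285]=1
m=b&(abs(W[...,2]-.014)<.008); P=(W[m][:,:2]*1000).astype(np.float32); print('base',cv2.minAreaRect(P),len(P),np.median(W[m][:,2]))
m=b&(W[...,2]>.15)
P=W[m]; print('scope hi',len(P),P.min(0),P.max(0))
for i in range(40,150,4): print(i,[ '%.0f'%(1000*z) for z in W[i,200:282:4,2]])
E
python3 m2.py
```

```text
rack ((526.722900390625, -229.89224243164062), (244.29029846191406, 76.61287689208984), 83.61902618408203) 2673 0.08834103256190451
drill top z 0.14510892856391644 [ 0.53448727 -0.15490714  0.14393504] [0.01549725 0.01563261 0.01216111] 44
drill top z 0.14707362977719782 [ 0.52635321 -0.22886122  0.14563577] [0.01796082 0.01960456 0.01164995] 64
drill top z 0.15432758424644188 [ 0.51795291 -0.30259087  0.15225463] [0.02334074 0.02188081 0.01068446] 94
base ((819.793701171875, 213.91683959960938), (240.17469787597656, 182.51722717285156), 5.595824241638184) 1984 0.012388739587199438
scope hi 1484 [0.70266638 0.15026348 0.15009108] [0.86685441 0.26647475 0.24259928]
40 ['-2', '5', '-0', '-5', '-2', '-1', '-1', '2', '-1', '-2', '-1', '4', '-3', '-0', '-2', '-3', '-0', '-7', '-1', '3', '1']
44 ['3', '-2', '-4', '0', '-5', '238', '-8', '2', '3', '-1', '1', '-7', '-2', '-3', '-2', '-0', '-4', '-7', '-2', '-3', '-4']
48 ['-1', '1', '0', '-1', '-1', '237', '-4', '191', '-4', '-5', '-3', '-1', '-4', '-1', '-0', '1', '-3', '2', '-3', '-2', '2']
52 ['2', '3', '-1', '3', '197', '230', '221', '19
[... 2511 characters left out ...]
, '15', '13', '13', '12', '16', '4', '-1', '-3', '-0', '1', '-2', '-7']
132 ['-2', '-2', '3', '-1', '-1', '-3', '-4', '15', '13', '15', '17', '10', '2', '-1', '0', '-3', '-1', '1', '-2', '-1', '2']
136 ['-3', '-2', '0', '-4', '-2', '-1', '-1', '13', '16', '12', '0', '3', '-2', '-5', '-5', '4', '-1', '-4', '-2', '-0', '-1']
140 ['4', '-0', '-1', '-7', '3', '-1', '-0', '-5', '-1', '-1', '-3', '-4', '-2', '-5', '-1', '-2', '-1', '-1', '-1', '-1', '-0']
144 ['3', '0', '6', '-3', '-6', '-1', '-4', '-2', '2', '-3', '-3', '-4', '-5', '-2', '-1', '2', '5', '-7', '-1', '0', '-2']
148 ['1', '-4', '-2', '0', '2', '-6', '2', '-0', '-2', '-6', '-2', '-0', '2', '-5', '-1', '1', '-0', '3', '3', '-4', '-3']
```

```bash
cat >> m2.py <<'E'
print('----')
lo=b&(W[...,2]>.006)&(W[...,2]<.022)
lo=cv2.morphologyEx(lo.astype(np.uint8),cv2.MORPH_OPEN,np.ones((3,3)))
# base plate (with holes) by image corners cast at z=.014
C=toworld(d,[(207.,88.2),(250.5,70.2),(273.7,120.5),(230.3,139.8)],z=.014); print(C)
P=(W[lo>0][:,:2]*1000).astype(np.float32); print(cv2.minAreaRect(P))
m=b&(W[...,2]>.17)&(vv>86)
P=W[m]; 
c,n=P[:,:2].mean(0),None
u,s_,vt=np.linalg.svd(P[:,:2]-c); a=vt[0]; a*= -np.sign(a[0])
print('barrel c',c,'axis',a,np.degrees(np.arctan2(a[1],a[0])), 'extent',((P[:,:2]-c)@a).max(), ((P[:,:2]-c)@vt[1]).min(),((P[:,:2]-c)@vt[1]).max())
E
python3 m2.py | sed -n '/----/,$p'
```

```text
----
[[0.84372306 0.2943771  0.014     ]
 [0.89073051 0.17710003 0.014     ]
 [0.74771278 0.11767429 0.014     ]
 [0.6985189  0.23283052 0.014     ]]
((798.7496948242188, 207.8501739501953), (162.89932250976562, 132.33444213867188), 22.996845245361328)
barrel c [0.73596468 0.18397349] axis [-0.86968198 -0.49361246] -150.4217043219876 extent 0.031430009025246675 -0.025525392377482584 0.024039614812784913
```

```bash
cat >> m2.py <<'E'
print('====')
e=np.array([np.cos(np.radians(23)),np.sin(np.radians(23))]); nrm=np.array([-e[1],e[0]]); L=np.array([.7113,.1708])
hi=b&(W[...,2]>.15)
Q=W[hi]; s=(Q[:,:2]-L)@e; t=(Q[:,:2]-L)@nrm
for a0 in range(-10,160,10):
    k=(s*1000>=a0)&(s*1000<a0+10)
    if k.sum()>3: print(a0,k.sum(),(1000*np.percentile(t[k],[3,97])).round(1), (1000*np.percentile(t[k],[3,97])).mean().round(1),Q[k,2].max().round(3))
print(np.sort(s)[:10])
ds=load('side0'); ts=np.linspace(0,2*np.pi,17)
cir=np.array([[*(L+nrm*.025*np.cos(x)),.17+.025*np.sin(x)] for x in ts])
for dd,n,sl in((d,'top0',(60,160,190,310)),(ds,'side0',(140,220,130,230))):
    i=dd['frame'].copy(); i=cv2.convertScaleAbs(i,alpha=1.7); i=cv2.resize(i,None,fx=5,fy=5)
    p=(proj(dd,cir)*5+2).astype(int); cv2.polylines(i,[p.reshape(-1,1,2)],True,(0,0,255),1)
    p=(proj(dd,[[*L,.17],[*(L-.09*e),.17]])*5+2).astype(int); cv2.line(i,tuple(map(int,p[0])),tuple(map(int,p[1])),(255,0,0),1)
    cv2.imwrite('pics/ov_'+n+'.png',i[sl[0]*5:sl[1]*5,sl[2]*5:sl[3]*5])
E
python3 m2.py | sed -n '/====/,$p'
```

```text
====
-10 25 [-14.3  17.6] 1.6 0.194
0 175 [-20.9  22.9] 1.0 0.196
10 91 [-20.3  24.8] 2.2 0.198
20 50 [-18.7  20.9] 1.1 0.195
30 61 [-15.9  18.5] 1.3 0.19
40 69 [-15.4  18.6] 1.6 0.191
50 69 [-16.4  18.7] 1.2 0.191
60 67 [-16.1  18. ] 0.9 0.189
70 99 [-20.1  21. ] 0.5 0.193
80 76 [-19.3  22.8] 1.8 0.197
90 65 [-19.3  22.4] 1.6 0.195
100 40 [-12.1  14.8] 1.4 0.187
110 43 [-10.6  12.4] 0.9 0.188
120 199 [-37.3  39.7] 1.2 0.199
130 216 [-37.9  39. ] 0.6 0.243
140 105 [-39.1  40.4] 0.6 0.24
150 34 [-35.3  35. ] -0.2 0.199
[-0.00153192 -0.0012462  -0.00101703 -0.00089829 -0.00083914 -0.00072797
 -0.0005655  -0.00052324 -0.00048826 -0.00048747]
```

View pics/ov_top0.png

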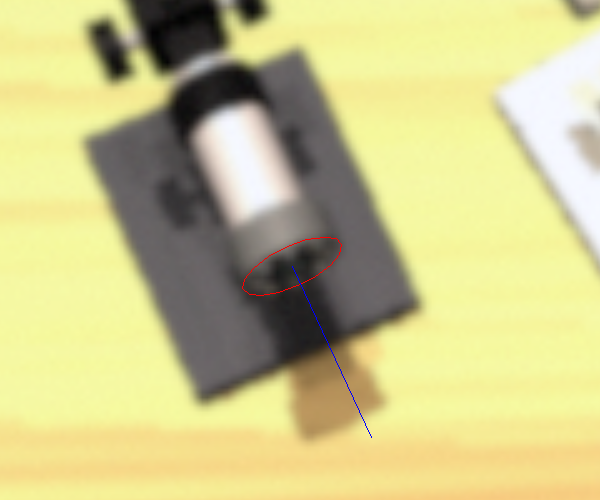

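View pics/ov_side0.png

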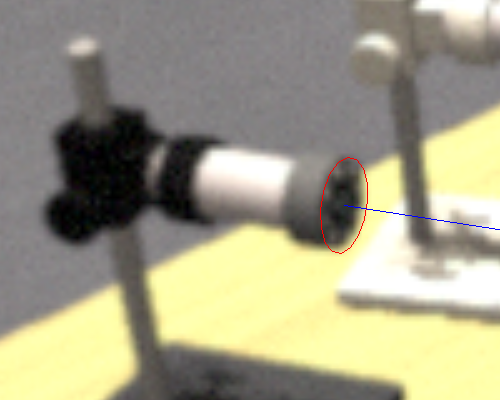

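```bash
cat >> h.py <<'E'
def rel(target,yaw=None,s=None):
    "target TCP world -> slide mm in tool axes and roll (nominally from measured pose, tool assumed pointing down)"
    s=s or arm.observe(); R=Ro.from_rotvec(s['ee_rot']).as_matrix()
    sl=R.T@(np.asarray(target)-s['position'])*1000
    y0=np.degrees(np.arctan2(R[1,0],R[0,0]))
    print('pos',s['position'].round(4),'yaw %.2f'%y0,'z',R[:,2].round(4),'q',s['joints'].round(2),'w %.3f'%s['width'],'F',s['force'].round(1),'t %.2f'%s['clock'])
    print('slide',sl.round(1), 'dist %.0f'%np.linalg.norm(sl), 'roll %.3f'%(np.radians(y0-yaw)) if yaw is not None else '')
E
python3 -c "
from h import *
rel((.5184,-.3044,.245),0)"
```

```text
pos [ 0.2228 -0.5835  0.2261] yaw 20.90 z [-5.e-04  1.e-03 -1.e+00] q [ 1.1   0.44  0.02  1.57 -0.01  1.13 -0.08] w 0.995 F [0.6 0.7 0.3] t 0.15
slide [ 375.7 -155.4  -18.7] dist 407 roll 0.365
```

Request:
{"api": "jog_arm", "payload": {
  "increments": [
    {"slide": [20,-8,-10],"roll": 0.03,"gripper": 1},
    {"slide": [55,-23,-18],"roll": 0.07,"gripper": 1},
    {"slide": [94,-39,-19],"roll": 0.11,"gripper": 1},
    {"slide": [132,-55,-19],"roll": 0.15,"gripper": 1},
    {"slide": [170,-70,-19],"roll": 0.19,"gripper": 1},
    {"slide": [208,-86,-19],"roll": 0.23,"gripper": 1},
    {"slide": [246,-102,-19],"roll": 0.27,"gripper": 1},
    {"slide": [284,-118,-19],"roll": 0.31,"gripper": 1},
    {"slide": [322,-133,-19],"roll": 0.34,"gripper": 1},
    {"slide": [355,-147,-19],"roll": 0.365,"gripper": 1}
  ]
}}

```text
clock: 0.98
position: [0.504, -0.3174, 0.2456]
ee_rot: [-3.141, 0.001, -0.0]
force: [0.4, -1.3, -0.1]
width: 1.003
```

```bash
python3 -c "
from h import *
rel((.5184,-.3044,.245),0)
s=arm.observe(); d=snap('wrist','w1'); np.save('pics/w1p.npy',np.array([s['position'],s['ee_rot']]))"
```

```text
pos [ 0.504  -0.3174  0.2456] yaw -0.03 z [ 2.e-04  6.e-04 -1.e+00] q [ 0.49  0.37 -0.03  1.62  0.01  1.15 -1.11] w 1.003 F [ 0.4 -1.3 -0.1] t 0.98
slide [ 14.4 -13.    0.6] dist 19 roll -0.001
```

View pics/w1.png

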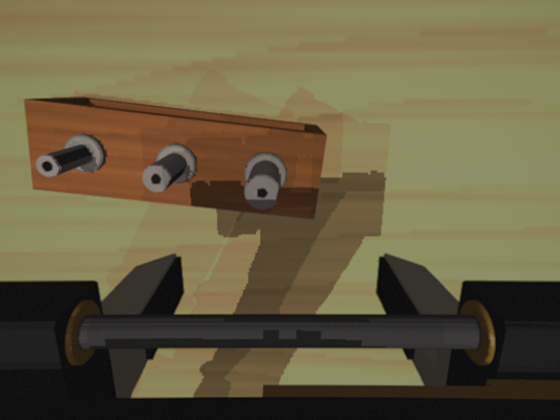

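```bash
python3 - <<'E'
import cv2,numpy as np
a=cv2.imread('pics/w1.png')[140:220,220:310]
cv2.imwrite('pics/c1.png',cv2.convertScaleAbs(cv2.resize(a,None,fx=7,fy=7,interpolation=cv2.INTER_CUBIC),alpha=2.2))
E
```

```text
(no output)
```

View pics/c1.png

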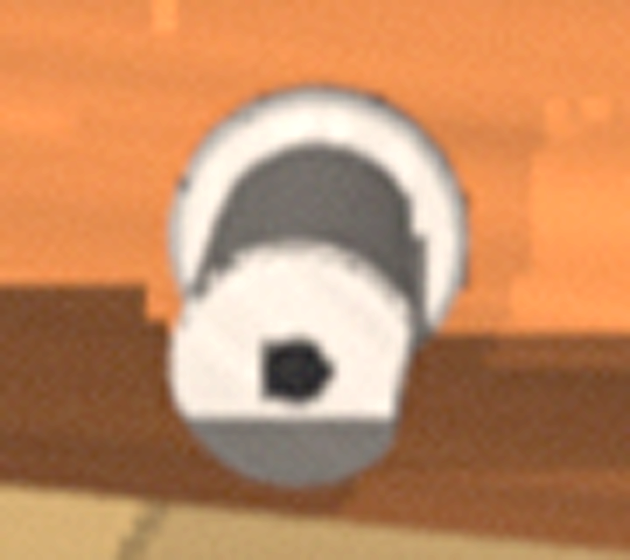

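Request:
{"api": "jog_arm", "payload": {
  "increments": [
    {"slide": [7,-6,0],"roll": 0,"gripper": 1},
    {"slide": [10,-10,0],"roll": 0,"gripper": 1},
    {"slide": [12,-12,0],"roll": 0,"gripper": 1},
    {"slide": [13,-13,0],"roll": 0,"gripper": 1},
    {"slide": [14,-13,0],"roll": 0,"gripper": 1},
    {"slide": [14,-13,0],"roll": 0,"gripper": 1},
    {"slide": [14,-13,0],"roll": 0,"gripper": 1},
    {"slide": [14,-13,0],"roll": 0,"gripper": 1},
    {"slide": [14,-13,0],"roll": 0,"gripper": 1},
    {"slide": [14,-13,0],"roll": 0,"gripper": 1}
  ]
}}

```text
clock: 1.87
position: [0.516, -0.3072, 0.2458]
ee_rot: [3.141, -0.001, 0.0]
force: [0.9, -0.1, 0.3]
width: 0.999
```

```bash
python3 -c "
from h import *
rel((.5184,-.3044,.245),0)
s=arm.observe(); d=snap('wrist','w2'); np.save('pics/w2p.npy',np.array([s['position'],s['ee_rot']]))
i=d['frame'];a=i[180:310,210:340]
cv2.imwrite('pics/c2.png',cv2.convertScaleAbs(cv2.resize(a,None,fx=4,fy=4,interpolation=cv2.INTER_CUBIC),alpha=2.2))"
```

```text
pos [ 0.516  -0.3072  0.2458] yaw -0.04 z [ 0.e+00 -1.e-04 -1.e+00] q [ 0.47  0.38 -0.03  1.61  0.01  1.15 -1.14] w 0.999 F [ 0.9 -0.1  0.3] t 1.87
slide [ 2.4 -2.8  0.8] dist 4 roll -0.001
```

View pics/w2.png

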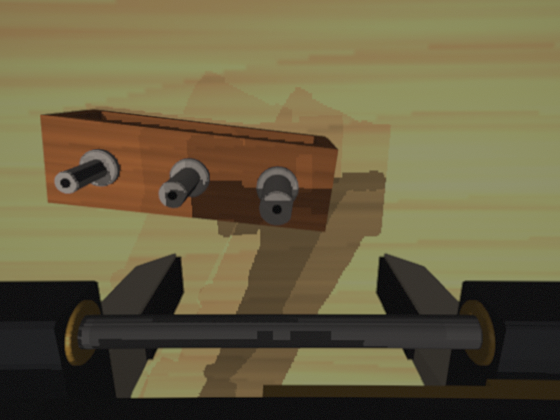

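View pics/c2.png

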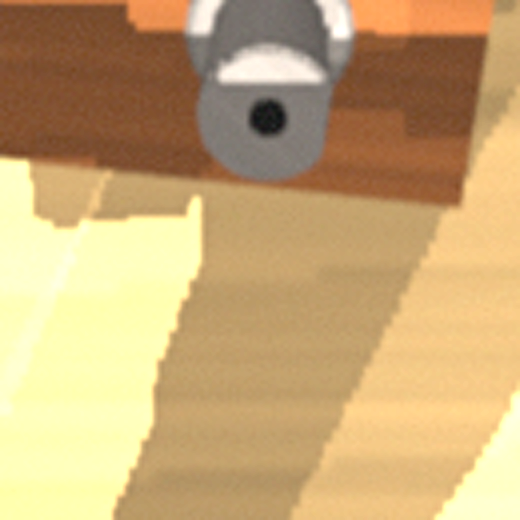

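```bash
python3 -c "
from h import *
d=dict(np.load('pics/w2.npz'));i=d['frame'];a=i[160:230,235:325]
g=cv2.resize(a,None,fx=8,fy=8,interpolation=cv2.INTER_LANCZOS4).astype(float)
cv2.imwrite('pics/c3.png',np.clip((g/255)**.6*255*1.5-60,0,255))"
```

```text
[ WARN:0@0.618] global loadsave.cpp:1063 imwrite_ Unsupported depth image for selected encoder is fallbacked to CV_8U.
```

View pics/c3.png

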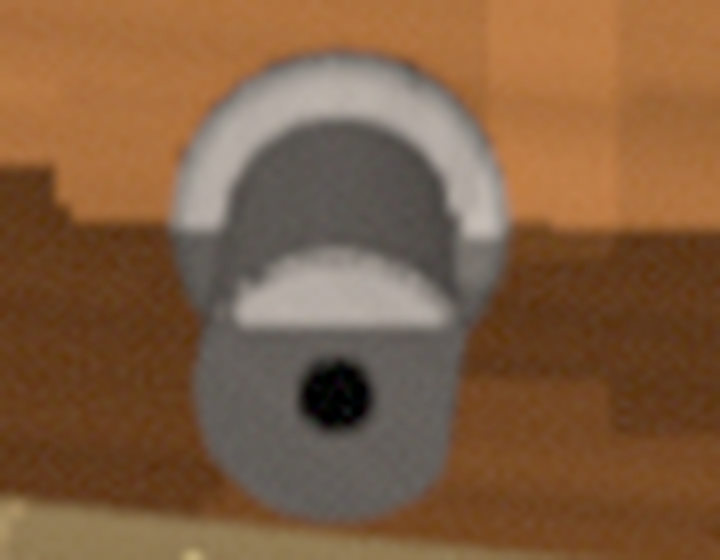

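```bash
python3 -c "
from h import *
d=dict(np.load('pics/w2.npz'));p=np.load('pics/w2p.npy')
print(toworld(d,[(277.1,209.0)],z=.154,pose=p))
d=dict(np.load('pics/w1.npz'));p=np.load('pics/w1p.npy')
print(toworld(d,[(220+297/7,140+370/7)],z=.154,pose=p))
rel((.5184,-.3044,.245),83.6)
"
```

```text
[[ 0.51769331 -0.3063017   0.154     ]]
[[ 0.5175679  -0.30625218  0.154     ]]
pos [ 0.5161 -0.3071  0.2458] yaw -0.03 z [-0. -0. -1.] q [ 0.47  0.38 -0.03  1.61  0.01  1.15 -1.14] w 0.996 F [-0.2  1.4 -0.4] t 1.92
slide [ 2.3 -2.7  0.8] dist 4 roll -1.460
```

Request:
{"api": "jog_arm", "payload": {
  "increments": [
    {"slide": [0,0,0],"roll": -0.12,"gripper": 1},
    {"slide": [0,0,0],"roll": -0.24,"gripper": 1},
    {"slide": [0,0,0],"roll": -0.36,"gripper": 1},
    {"slide": [0,0,0],"roll": -0.48,"gripper": 1},
    {"slide": [0,0,0],"roll": -0.6,"gripper": 1},
    {"slide": [0,0,0],"roll": -0.72,"gripper": 1},
    {"slide": [0,0,0],"roll": -0.84,"gripper": 1},
    {"slide": [0,0,0],"roll": -0.96,"gripper": 1},
    {"slide": [0,0,0],"roll": -1.08,"gripper": 1},
    {"slide": [0,0,0],"roll": -1.2,"gripper": 1}
  ]
}}

```text
clock: 2.75
position: [0.5162, -0.307, 0.2458]
ee_rot: [2.588, 1.781, -0.0]
force: [-0.3, -0.2, 0.2]
width: 1.0
```

```bash
python3 -c "
from h import *
rel((.5184,-.3044,.245),83.6)
s=arm.observe(); d=snap('wrist','w3'); np.save('pics/w3p.npy',np.array([s['position'],s['ee_rot']]))
"
```

```text
pos [ 0.5162 -0.307   0.2458] yaw 69.08 z [ 0.e+00 -1.e-04 -1.e+00] q [ 0.65  0.4  -0.28  1.59  0.12  1.17 -0.03] w 1.000 F [-0.3 -0.2  0.2] t 2.75
slide [3.2 1.2 0.8] dist 3 roll -0.253
```

View pics/w3.png

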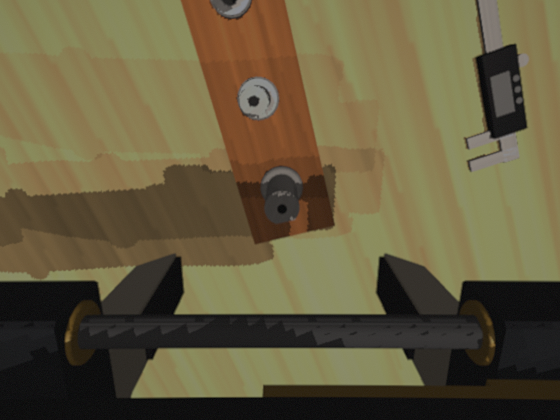

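```bash
python3 -c "
from h import *
d=dict(np.load('pics/w3.npz'));i=d['frame'];a=i[160:230,240:330]
g=cv2.resize(a,None,fx=8,fy=8,interpolation=cv2.INTER_LANCZOS4).astype(float)
cv2.imwrite('pics/c4.png',np.clip((g/255)**.6*255*1.6-60,0,255).astype(np.uint8))"
```

View pics/c4.png

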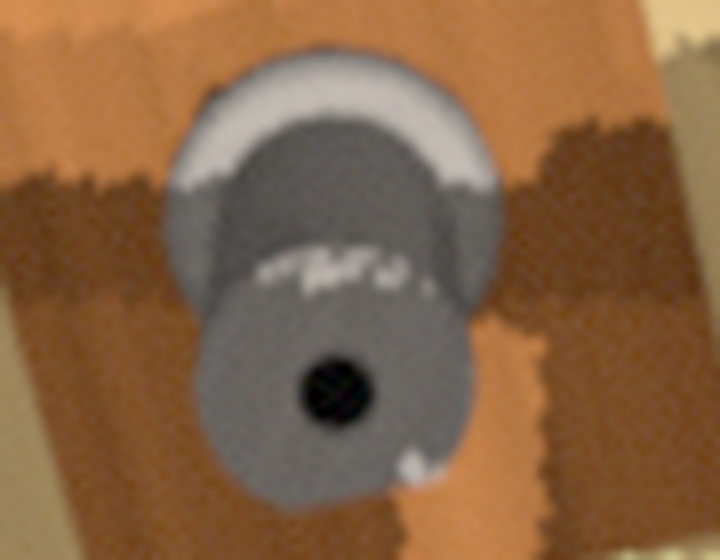

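Request:
{"api": "jog_arm", "payload": {
  "increments": [
    {"slide": [2,1,0],"roll": -0.12,"gripper": 1},
    {"slide": [2,1,0],"roll": -0.243,"gripper": 1},
    {"slide": [2,1,15],"roll": -0.243,"gripper": 1},
    {"slide": [2,1,40],"roll": -0.243,"gripper": 1},
    {"slide": [2,1,65],"roll": -0.243,"gripper": 1},
    {"slide": [2,1,90],"roll": -0.243,"gripper": 1},
    {"slide": [2,1,110],"roll": -0.243,"gripper": 1},
    {"slide": [2,1,125],"roll": -0.243,"gripper": 1},
    {"slide": [2,1,134],"roll": -0.243,"gripper": 1},
    {"slide": [2,1,142],"roll": -0.243,"gripper": 1}
  ]
}}

```text
clock: 3.63
position: [0.5177, -0.3054, 0.103]
ee_rot: [-2.361, -2.072, 0.001]
force: [0.7, 0.3, 1.1]
width: 0.998
```

```bash
python3 -c "
from h import *
rel((.518,-.3055,.104),83)
d=snap('wrist','w4')
d=snap('side','s4')
i=d['frame'];a=i[110:230,300:420];cv2.imwrite('pics/c5.png',cv2.convertScaleAbs(cv2.resize(a,None,fx=4,fy=4,interpolation=cv2.INTER_CUBIC),alpha=1.6))
"
```

```text
pos [ 0.5177 -0.3054  0.103 ] yaw 82.55 z [-6.e-04  2.e-04 -1.e+00] q [ 0.66  0.54 -0.31  1.75  0.21  0.88  0.13] w 0.998 F [0.7 0.3 1.1] t 3.63
slide [-0.   0.3 -1. ] dist 1 roll -0.008
```

View pics/w4.png

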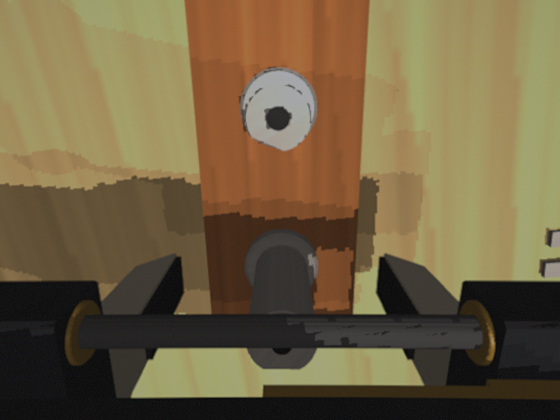

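View pics/c5.png

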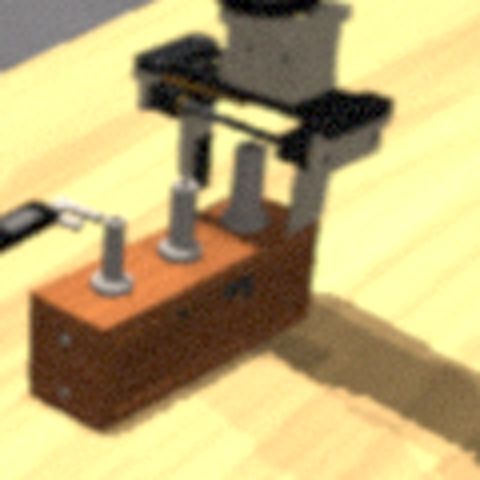

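Request:
{"api": "jog_arm", "payload": {
  "increments": [
    {"slide": [0,0,0],"roll": 0,"gripper": 0.5},
    {"slide": [0,0,0],"roll": 0,"gripper": 0.3},
    {"slide": [0,0,0],"roll": 0,"gripper": 0.2},
    {"slide": [0,0,0],"roll": 0,"gripper": 0.1},
    {"slide": [0,0,0],"roll": 0,"gripper": 0},
    {"slide": [0,0,0],"roll": 0,"gripper": 0},
    {"slide": [0,0,0],"roll": 0,"gripper": 0},
    {"slide": [0,0,0],"roll": 0,"gripper": 0},
    {"slide": [0,0,0],"roll": 0,"gripper": 0},
    {"slide": [0,0,0],"roll": 0,"gripper": 0}
  ],
  "newtons": 45
}}

```text
clock: 4.57
position: [0.5178, -0.3054, 0.1037]
ee_rot: [-2.359, -2.075, 0.0]
force: [0.2, 0.7, 0.3]
width: 0.326
```

```bash
python3 -c "
from h import *
rel((.518,-.3055,.104),83)
"
```

```text
pos [ 0.5178 -0.3054  0.1037] yaw 82.66 z [-1.e-04 -0.e+00 -1.e+00] q [ 0.66  0.54 -0.31  1.75  0.21  0.88  0.13] w 0.326 F [0.2 0.7 0.3] t 4.57
slide [-0.   0.2 -0.3] dist 0 roll -0.006
```

Request:
{"api": "jog_arm", "payload": {
  "increments": [
    {"slide": [0,0,0],"roll": 0,"gripper": 0},
    {"slide": [0,0,0],"roll": 0,"gripper": 0},
    {"slide": [0,0,0],"roll": 0,"gripper": 0},
    {"slide": [0,0,0],"roll": 0,"gripper": 0},
    {"slide": [0,0,-5],"roll": 0,"gripper": 0},
    {"slide": [0,0,-15],"roll": 0,"gripper": 0},
    {"slide": [0,0,-30],"roll": 0,"gripper": 0},
    {"slide": [0,0,-50],"roll": 0,"gripper": 0},
    {"slide": [0,0,-65],"roll": 0,"gripper": 0},
    {"slide": [0,0,-80],"roll": 0,"gripper": 0}
  ]
}}

```text
clock: 5.4
position: [0.5177, -0.3054, 0.1854]
ee_rot: [2.359, 2.075, 0.0]
force: [0.3, 1.4, -4.0]
width: 0.244
```

```bash
python3 -c "
from h import *
rel((.518,-.3055,.104),83)
d=snap('side','s5')
i=d['frame'];a=i[70:230,290:430];cv2.imwrite('pics/c6.png',cv2.convertScaleAbs(cv2.resize(a,None,fx=4,fy=4,interpolation=cv2.INTER_CUBIC),alpha=1.6))
"
```

```text
pos [ 0.5177 -0.3054  0.1854] yaw 82.66 z [ 2.e-04 -1.e-04 -1.e+00] q [ 0.67  0.46 -0.33  1.67  0.16  1.05  0.17] w 0.244 F [ 0.3  1.4 -4. ] t 5.40
slide [-0.1  0.3 81.4] dist 81 roll -0.006
```

View pics/c6.png

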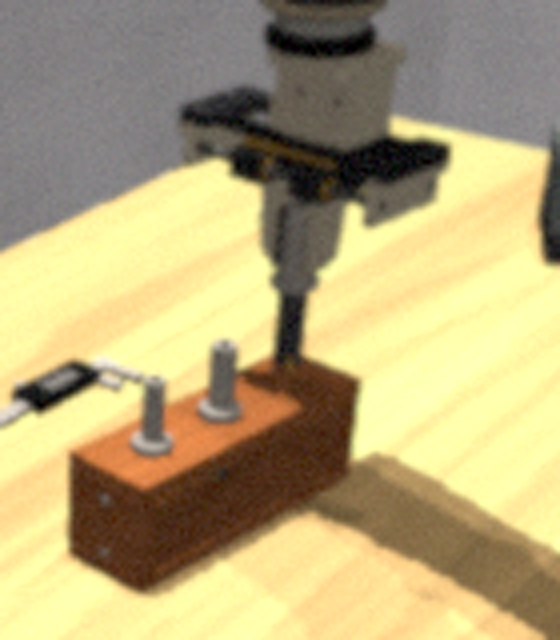

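```bash
python3 -c "
from h import *
d=snap('wrist','w5')
i=d['frame'];a=i[180:400,170:390];cv2.imwrite('pics/c7.png',cv2.convertScaleAbs(cv2.resize(a,None,fx=3.6,fy=2.7,interpolation=cv2.INTER_CUBIC),alpha=2.5))
"
```

```text
(no output)
```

View pics/c7.png

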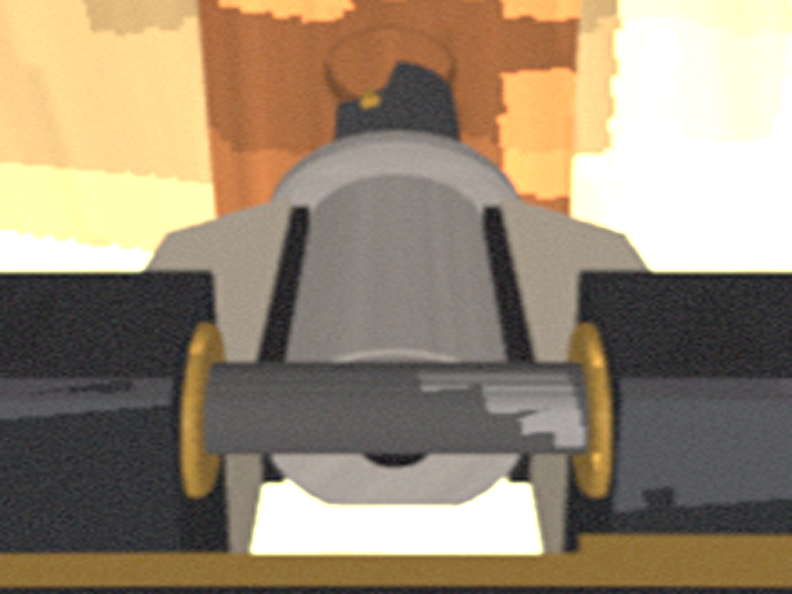

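Request:
{"api": "jog_arm", "payload": {
  "increments": [
    {"slide": [0,0,-15],"roll": -0.05,"gripper": 0},
    {"slide": [5,1,-35],"roll": -0.15,"gripper": 0},
    {"slide": [20,3,-52],"roll": -0.27,"gripper": 0},
    {"slide": [45,6,-62],"roll": -0.39,"gripper": 0},
    {"slide": [75,9,-66],"roll": -0.51,"gripper": 0},
    {"slide": [105,13,-66],"roll": -0.63,"gripper": 0},
    {"slide": [135,17,-66],"roll": -0.75,"gripper": 0},
    {"slide": [165,20,-66],"roll": -0.87,"gripper": 0},
    {"slide": [195,23,-66],"roll": -0.99,"gripper": 0},
    {"slide": [222,26,-66],"roll": -1.1,"gripper": 0}
  ]
}}

```text
clock: 6.33
position: [0.5715, -0.0866, 0.2491]
ee_rot: [-0.916, -3.004, 0.0]
force: [1.5, 0.2, -3.9]
width: 0.242
```

```bash
python3 -c "
from h import *
rel((.628,.1367,.250),203)
"
```

```text
pos [ 0.5715 -0.0866  0.2491] yaw 146.08 z [-1.1e-03  3.0e-04 -1.0e+00] q [ 0.51  0.42 -0.64  1.62  0.26  1.19  0.8 ] w 0.242 F [ 1.5  0.2 -3.9] t 6.33
slide [ 77.8 216.8  -0.9] dist 230 roll -0.993
```

Request:
{"api": "jog_arm", "payload": {
  "increments": [
    {"slide": [10,28,0],"roll": -0.12,"gripper": 0},
    {"slide": [20,56,0],"roll": -0.24,"gripper": 0},
    {"slide": [30,84,0],"roll": -0.36,"gripper": 0},
    {"slide": [40,112,0],"roll": -0.48,"gripper": 0},
    {"slide": [50,140,0],"roll": -0.6,"gripper": 0},
    {"slide": [60,165,0],"roll": -0.72,"gripper": 0},
    {"slide": [68,188,0],"roll": -0.83,"gripper": 0},
    {"slide": [74,204,0],"roll": -0.92,"gripper": 0},
    {"slide": [77,212,0],"roll": -0.97,"gripper": 0},
    {"slide": [78,217,0],"roll": -0.993,"gripper": 0}
  ]
}}

```text
clock: 7.17
position: [0.6292, 0.1364, 0.2487]
ee_rot: [0.623, -3.078, -0.001]
force: [0.2, 0.8, -3.8]
width: 0.245
```

```bash
cat > look.py <<'E'
import sys
from h import *
tag=sys.argv[1]
rel((.628,.1367,.250),203 if len(sys.argv)<3 else float(sys.argv[2]))
d=snap('side','s'+tag); t=snap('top','t'+tag)
e=np.array([np.cos(np.radians(23)),np.sin(np.radians(23))]);L=np.array([.7108,.1719])
o=[]
for dd in(d,t):
    i=dd['frame'].copy()
    p=proj(dd,[[*L,.17],[*(L-.09*e),.17]]); print(p.round(1).tolist())
    c=p.mean(0); x=int(np.clip(c[0]-50,0,460));y=int(np.clip(c[1]-60,0,300))
    a=cv2.convertScaleAbs(cv2.resize(i[y:y+120,x:x+100],None,fx=4,fy=4,interpolation=cv2.INTER_CUBIC),alpha=1.7)
    q=((p-[x,y])*4).astype(int)
    for k in q: cv2.drawMarker(a,tuple(map(int,k)),(0,0,255),0,12,1)
    o.append(a)
cv2.imwrite('pics/l'+tag+'.png',np.hstack(o))
E
python3 look.py 6
```

```text
pos [0.6292 0.1364 0.2487] yaw -157.13 z [-1.7e-03  5.0e-04 -1.0e+00] q [ 0.22  0.59 -0.86  1.44  0.45  1.32  1.31] w 0.245 F [ 0.2  0.8 -3.8] t 7.17
slide [ 1.   0.7 -1.3] dist 2 roll -6.285
[[198.3, 180.9], [230.2, 186.0]]
[[247.6, 113.2], [263.5, 147.4]]
```

View pics/l6.png

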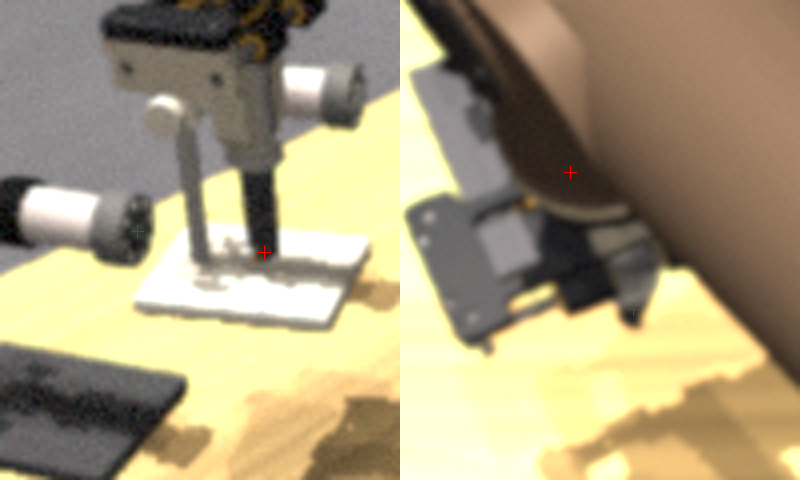

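Request:
{"api": "jog_arm", "payload": {
  "increments": [
    {"slide": [1,0.5,-1],"roll": 0,"gripper": 0},
    {"slide": [1,0.5,-1],"roll": 0,"gripper": 0},
    {"slide": [1,0.5,-1],"roll": 0,"gripper": 0},
    {"slide": [1,0.5,-1],"roll": 0,"gripper": 0},
    {"slide": [1,0.5,-1],"roll": 0,"gripper": 0},
    {"slide": [1,0.5,-1],"roll": 0,"gripper": 0},
    {"slide": [1,0.5,-1],"roll": 0,"gripper": 0},
    {"slide": [1,0.5,-1],"roll": 0,"gripper": 0},
    {"slide": [1,0.5,-1],"roll": 0,"gripper": 0},
    {"slide": [1,0.5,-1],"roll": 0,"gripper": 0}
  ]
}}

```text
clock: 8.1
position: [0.6288, 0.1347, 0.2507]
ee_rot: [-0.615, 3.081, -0.0]
force: [0.1, 0.4, -2.7]
width: 0.246
```

Request:
{"api": "jog_arm", "payload": {
  "increments": [
    {"slide": [0,0,0],"roll": 0,"gripper": 0},
    {"slide": [0,0,0],"roll": 0,"gripper": 0},
    {"slide": [0,0,0],"roll": 0,"gripper": 0},
    {"slide": [0,0,0],"roll": 0,"gripper": 0},
    {"slide": [0,0,0],"roll": 0,"gripper": 0},
    {"slide": [0,0,0],"roll": 0,"gripper": 0},
    {"slide": [0,0,0],"roll": 0,"gripper": 0},
    {"slide": [0,0,0],"roll": 0,"gripper": 0},
    {"slide": [0,0,0],"roll": 0,"gripper": 0},
    {"slide": [0,0,0],"roll": 0,"gripper": 0}
  ]
}}

```text
clock: 8.93
position: [0.6288, 0.1347, 0.2507]
ee_rot: [0.615, -3.081, 0.0]
force: [-0.3, 0.4, -3.3]
width: 0.244
```

```bash
python3 look.py 7 23
```

```text
pos [0.6288 0.1347 0.2507] yaw -157.42 z [ 0. -0. -1.] q [ 0.23  0.59 -0.86  1.44  0.45  1.32  1.31] w 0.244 F [-0.3  0.4 -3.3] t 8.93
slide [-0.1  2.1  0.7] dist 2 roll -3.149
[[198.3, 180.9], [230.2, 186.0]]
[[247.6, 113.2], [263.5, 147.4]]
```

Request:
{"api": "jog_arm", "payload": {
  "increments": [
    {"slide": [0,0,0],"roll": 0.12,"gripper": 0},
    {"slide": [0,0,0],"roll": 0.24,"gripper": 0},
    {"slide": [0,0,0],"roll": 0.36,"gripper": 0},
    {"slide": [0,0,0],"roll": 0.48,"gripper": 0},
    {"slide": [0,0,0],"roll": 0.6,"gripper": 0},
    {"slide": [0,0,0],"roll": 0.72,"gripper": 0},
    {"slide": [0,0,0],"roll": 0.84,"gripper": 0},
    {"slide": [0,0,0],"roll": 0.96,"gripper": 0},
    {"slide": [0,0,0],"roll": 1.08,"gripper": 0},
    {"slide": [0,0,0],"roll": 1.2,"gripper": 0}
  ]
}}

```text
clock: 9.87
position: [0.6287, 0.1348, 0.2507]
ee_rot: [-1.24, -2.886, -0.0]
force: [-0.5, -0.2, -3.2]
width: 0.244
```

Request:
{"api": "jog_arm", "payload": {
  "increments": [
    {"slide": [0,0,0],"roll": 0.12,"gripper": 0},
    {"slide": [0,0,0],"roll": 0.24,"gripper": 0},
    {"slide": [0,0,0],"roll": 0.36,"gripper": 0},
    {"slide": [0,0,0],"roll": 0.48,"gripper": 0},
    {"slide": [0,0,0],"roll": 0.6,"gripper": 0},
    {"slide": [0,0,0],"roll": 0.72,"gripper": 0},
    {"slide": [0,0,0],"roll": 0.84,"gripper": 0},
    {"slide": [0,0,0],"roll": 0.96,"gripper": 0},
    {"slide": [0,0,0],"roll": 1.08,"gripper": 0},
    {"slide": [0,0,0],"roll": 1.2,"gripper": 0}
  ]
}}

```text
clock: 10.7
position: [0.6286, 0.135, 0.2507]
ee_rot: [-2.653, -1.682, 0.0]
force: [-0.0, -0.2, -3.4]
width: 0.244
```

```bash
python3 look.py 8 23
```

```text
pos [0.6286 0.135  0.2507] yaw 64.76 z [-1.e-04  2.e-04 -1.e+00] q [-0.09  0.47 -0.31  1.47  0.15  1.22 -0.86] w 0.244 F [-0.  -0.2 -3.4] t 10.70
slide [ 1.3 -1.3  0.7] dist 2 roll 0.729
[[198.3, 180.9], [230.2, 186.0]]
[[247.6, 113.2], [263.5, 147.4]]
```

Request:
{"api": "jog_arm", "payload": {
  "increments": [
    {"slide": [1,-1,0.5],"roll": 0.12,"gripper": 0},
    {"slide": [1,-1,0.5],"roll": 0.24,"gripper": 0},
    {"slide": [1,-1,0.5],"roll": 0.36,"gripper": 0},
    {"slide": [1,-1,0.5],"roll": 0.48,"gripper": 0},
    {"slide": [1,-1,0.5],"roll": 0.6,"gripper": 0},
    {"slide": [1,-1,0.5],"roll": 0.69,"gripper": 0},
    {"slide": [1,-1,0.5],"roll": 0.729,"gripper": 0},
    {"slide": [1,-1,0.5],"roll": 0.729,"gripper": 0},
    {"slide": [1,-1,0.5],"roll": 0.729,"gripper": 0},
    {"slide": [1,-1,0.5],"roll": 0.729,"gripper": 0}
  ]
}}

```text
clock: 11.63
position: [0.6282, 0.1362, 0.2501]
ee_rot: [-3.076, -0.64, 0.0]
force: [0.7, 0.4, -3.3]
width: 0.246
```

Request:
{"api": "jog_arm", "payload": {
  "increments": [
    {"slide": [0,0,0],"roll": 0,"gripper": 0},
    {"slide": [0,0,0],"roll": 0,"gripper": 0},
    {"slide": [0,0,0],"roll": 0,"gripper": 0},
    {"slide": [0,0,0],"roll": 0,"gripper": 0},
    {"slide": [0,0,0],"roll": 0,"gripper": 0},
    {"slide": [0,0,0],"roll": 0,"gripper": 0},
    {"slide": [0,0,0],"roll": 0,"gripper": 0},
    {"slide": [0,0,0],"roll": 0,"gripper": 0},
    {"slide": [0,0,0],"roll": 0,"gripper": 0},
    {"slide": [0,0,0],"roll": 0,"gripper": 0}
  ]
}}

```text
clock: 12.47
position: [0.6283, 0.1361, 0.2502]
ee_rot: [3.077, 0.635, 0.0]
force: [-0.1, -0.1, -3.5]
width: 0.242
```

```bash
python3 look.py 9 23; python3 -c "
from h import *
snap('wrist','w9')"
```

```text
pos [0.6283 0.1361 0.2502] yaw 23.31 z [ 0. -0. -1.] q [-0.2   0.46 -0.15  1.48  0.07  1.21 -1.52] w 0.242 F [-0.1 -0.1 -3.5] t 12.47
slide [ 0.  -0.7  0.2] dist 1 roll 0.005
[[198.3, 180.9], [230.2, 186.0]]
[[247.6, 113.2], [263.5, 147.4]]
```

View pics/l9.png

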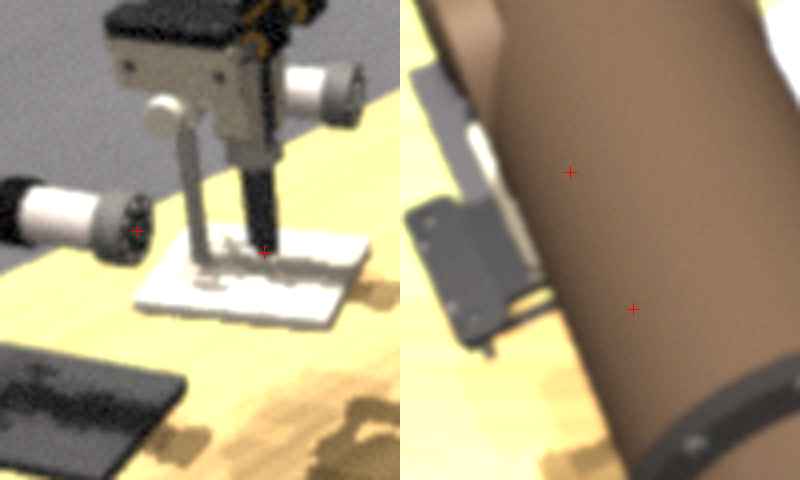

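View pics/w9.png

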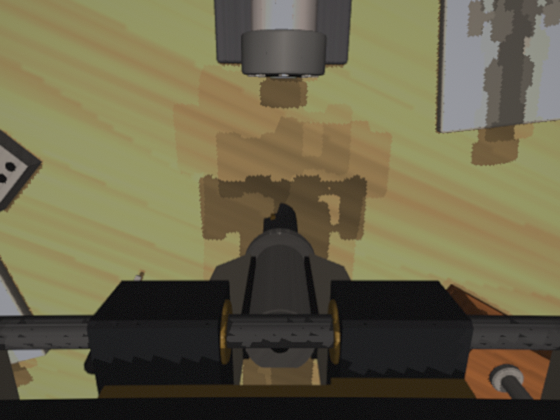

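Request:
{"api": "jog_arm", "payload": {
  "increments": [
    {"slide": [0,0,0],"roll": 0,"gripper": 0},
    {"slide": [0,0,0],"roll": 0,"gripper": 0},
    {"slide": [0,0,0],"roll": 0,"gripper": 0},
    {"slide": [0,0,0],"roll": 0,"gripper": 0},
    {"slide": [-6,8,0],"roll": 0.02,"gripper": 0},
    {"slide": [-20,26,0],"roll": 0.06,"gripper": 0},
    {"slide": [-42,55,0],"roll": 0.11,"gripper": 0},
    {"slide": [-66,86,0],"roll": 0.17,"gripper": 0},
    {"slide": [-90,118,0],"roll": 0.22,"gripper": 0},
    {"slide": [-114,149,0],"roll": 0.27,"gripper": 0}
  ]
}}

```text
clock: 13.45
position: [0.5815, -0.0485, 0.2504]
ee_rot: [3.134, 0.208, 0.001]
force: [1.4, -0.2, -4.0]
width: 0.245
```

```bash
python3 -c "
from h import *
rel((.5178,-.3054,.190),-6.5)"
```

```text
pos [ 0.5815 -0.0485  0.2504] yaw 7.60 z [ 4.e-04 -5.e-04 -1.e+00] q [ 0.03  0.35 -0.05  1.64  0.02  1.15 -1.47] w 0.245 F [ 1.4 -0.2 -4. ] t 13.45
slide [-97.2 246.2  60.5] dist 271 roll 0.246
```

Request:
{"api": "jog_arm", "payload": {
  "increments": [
    {"slide": [-12,32,0],"roll": 0.05,"gripper": 0},
    {"slide": [-25,64,0],"roll": 0.1,"gripper": 0},
    {"slide": [-38,96,0],"roll": 0.15,"gripper": 0},
    {"slide": [-50,128,0],"roll": 0.2,"gripper": 0},
    {"slide": [-63,160,0],"roll": 0.246,"gripper": 0},
    {"slide": [-75,190,5],"roll": 0.246,"gripper": 0},
    {"slide": [-85,215,15],"roll": 0.246,"gripper": 0},
    {"slide": [-92,233,30],"roll": 0.246,"gripper": 0},
    {"slide": [-96,243,43],"roll": 0.246,"gripper": 0},
    {"slide": [-97,246,52],"roll": 0.246,"gripper": 0}
  ]
}}

```text
clock: 14.28
position: [0.5176, -0.3062, 0.1972]
ee_rot: [3.135, -0.18, -0.002]
force: [0.2, -0.5, -2.5]
width: 0.242
```

```bash
python3 -c "
from h import *
rel((.5178,-.3054,.157),-6.5)
d=snap('wrist','w10');i=d['frame'];a=i[150:400,170:390];a=cv2.convertScaleAbs(cv2.resize(a,(440,500),interpolation=cv2.INTER_CUBIC),alpha=2.5)
d=snap('side','s10')
i=d['frame'];b=i[70:230,290:430];b=cv2.convertScaleAbs(cv2.resize(b,(350,400),interpolation=cv2.INTER_CUBIC),alpha=1.6)
b=cv2.copyMakeBorder(b,0,100,0,0,0);cv2.imwrite('pics/c10.png',np.hstack([a,b]))"
```

```text
pos [ 0.5176 -0.3062  0.1972] yaw -6.57 z [-0.0015 -0.0011 -1.    ] q [ 0.38  0.42  0.08  1.68 -0.04  1.05 -1.21] w 0.242 F [ 0.2 -0.5 -2.5] t 14.28
slide [ 0.1 -0.9 40.2] dist 40 roll -0.001
```

View pics/c10.png

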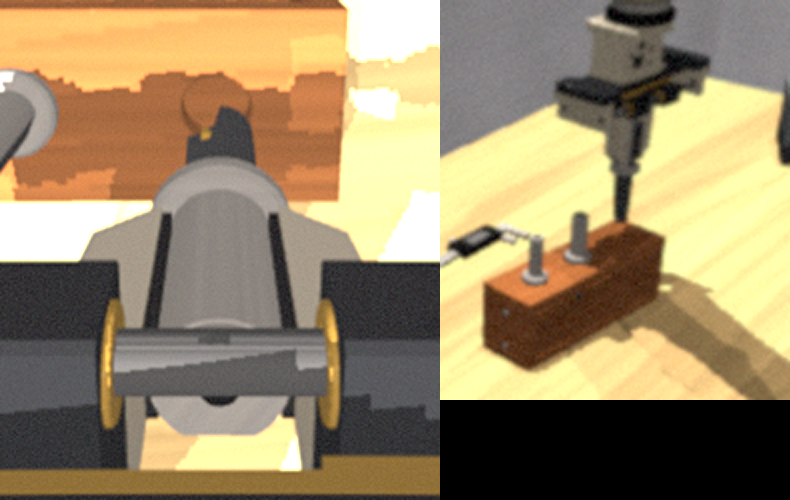

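Request:
{"api": "jog_arm", "payload": {
  "increments": [
    {"slide": [0,-0.5,8],"roll": 0,"gripper": 0},
    {"slide": [0,-0.5,15],"roll": 0,"gripper": 0},
    {"slide": [0,-0.5,20],"roll": 0,"gripper": 0},
    {"slide": [0,-0.5,23],"roll": 0,"gripper": 0},
    {"slide": [0,-0.5,26],"roll": 0,"gripper": 0},
    {"slide": [0,-0.5,29],"roll": 0,"gripper": 0},
    {"slide": [0,-0.5,32],"roll": 0,"gripper": 0},
    {"slide": [0,-0.5,35],"roll": 0,"gripper": 0},
    {"slide": [0,-0.5,37],"roll": 0,"gripper": 0},
    {"slide": [0,-0.5,38],"roll": 0,"gripper": 0}
  ]
}}

```text
clock: 15.22
position: [0.5205, -0.3032, 0.1614]
ee_rot: [3.135, -0.172, 0.003]
force: [-0.3, -0.6, -2.8]
width: 0.241
```

```bash
python3 -c "
from h import *
rel((.5178,-.3054,.157),-6.5)
d=snap('wrist','w11');i=d['frame'];a=i[150:400,170:390];a=cv2.convertScaleAbs(cv2.resize(a,(440,500),interpolation=cv2.INTER_CUBIC),alpha=2.5)
d=snap('side','s11')
i=d['frame'];b=i[70:230,290:430];b=cv2.convertScaleAbs(cv2.resize(b,(350,400),interpolation=cv2.INTER_CUBIC),alpha=1.6)
b=cv2.copyMakeBorder(b,0,100,0,0,0);cv2.imwrite('pics/c11.png',np.hstack([a,b]))"
```

```text
pos [ 0.5205 -0.3032  0.1614] yaw -6.28 z [ 0.0021 -0.0017 -1.    ] q [ 0.38  0.46  0.08  1.72 -0.04  0.97 -1.2 ] w 0.241 F [-0.3 -0.6 -2.8] t 15.22
slide [-2.5  2.5  4.4] dist 6 roll 0.004
```

View pics/c11.png

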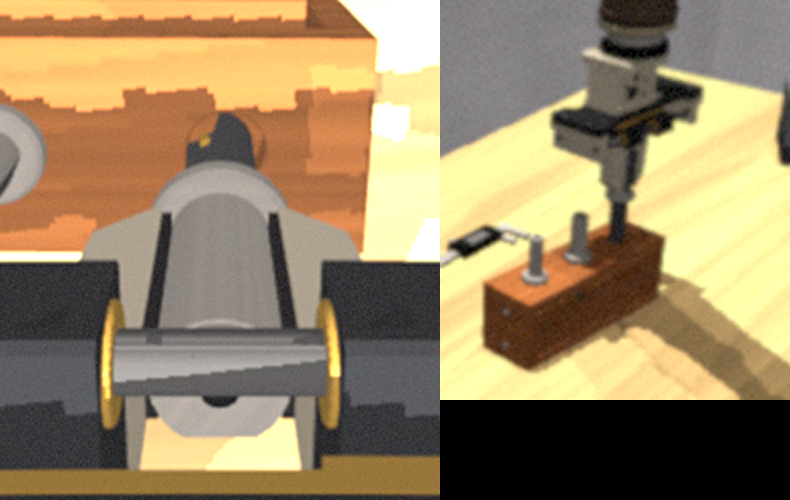

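Request:
{"api": "jog_arm", "payload": {
  "increments": [
    {"slide": [-2,2.5,3],"roll": 0,"gripper": 0},
    {"slide": [-3,2.5,4],"roll": 0,"gripper": 0},
    {"slide": [-12,2.5,4],"roll": 0,"gripper": 0},
    {"slide": [-19.5,2.5,4],"roll": 0,"gripper": 0},
    {"slide": [-27,2.5,4.5],"roll": 0,"gripper": 0},
    {"slide": [-34.5,2.5,6],"roll": 0,"gripper": 0},
    {"slide": [-42,2.5,8],"roll": 0,"gripper": 0},
    {"slide": [-49,2.5,10.5],"roll": 0,"gripper": 0},
    {"slide": [-56,2.5,13.5],"roll": 0,"gripper": 0},
    {"slide": [-62,2.5,17.5],"roll": 0,"gripper": 0}
  ],
  "newtons": 25
}}

```text
clock: 16.15
position: [0.4569, -0.298, 0.1424]
ee_rot: [-3.137, 0.172, 0.001]
force: [-0.1, -0.4, 5.5]
width: 0.243
```

```bash
cat > lk2.py <<'E'
import sys
from h import *
t=sys.argv[1]
rel((.5178,-.3054,.157),-6.5)
print(arm.observe()['ft_torque'])
d=snap('wrist','w'+t);i=d['frame'];a=i[100:400,150:410];a=cv2.convertScaleAbs(cv2.resize(a,(440,500),interpolation=cv2.INTER_CUBIC),alpha=2.5)
d=snap('side','s'+t)
i=d['frame'];b=i[90:250,290:430];b=cv2.convertScaleAbs(cv2.resize(b,(350,400),interpolation=cv2.INTER_CUBIC),alpha=1.6)
b=cv2.copyMakeBorder(b,0,100,0,0,0);cv2.imwrite('pics/c%s.png'%t,np.hstack([a,b]))
E
python3 lk2.py 12
```

```text
pos [ 0.4569 -0.298   0.1424] yaw -6.28 z [-7.e-04  2.e-04 -1.e+00] q [ 0.42  0.39  0.08  1.88 -0.04  0.87 -1.16] w 0.243 F [-0.1 -0.4  5.5] t 16.15
slide [ 61.4   0.7 -14.6] dist 63 roll 0.004
[-0.03493469 -0.28583279 -0.03379018]
```

View pics/c12.png

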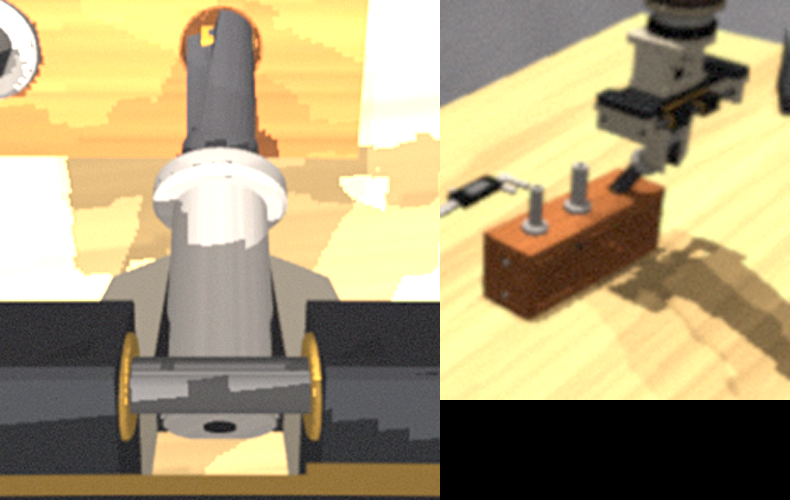

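Request:
{"api": "jog_arm", "payload": {
  "increments": [
    {"slide": [-4.5,0,3],"roll": 0,"gripper": 0},
    {"slide": [-10.5,0,7.5],"roll": 0,"gripper": 0},
    {"slide": [-15.5,0,13],"roll": 0,"gripper": 0},
    {"slide": [-20.5,0,19],"roll": 0,"gripper": 0},
    {"slide": [-25,0,25],"roll": 0,"gripper": 0},
    {"slide": [-28.5,0,31.5],"roll": 0,"gripper": 0},
    {"slide": [-32,0,38],"roll": 0,"gripper": 0},
    {"slide": [-34.5,0,45],"roll": 0,"gripper": 0},
    {"slide": [-36.5,0,50],"roll": 0,"gripper": 0},
    {"slide": [-38,0,54],"roll": 0,"gripper": 0}
  ]
}}

```text
clock: 17.08
position: [0.4178, -0.2934, 0.0876]
ee_rot: [-3.135, 0.173, 0.007]
force: [-4.0, 0.6, 3.5]
width: 0.242
```

```bash
python3 lk2.py 13
```

```text
pos [ 0.4178 -0.2934  0.0876] yaw -6.31 z [-0.0043  0.0016 -1.    ] q [ 0.46  0.42  0.07  2.01 -0.04  0.72 -1.13] w 0.242 F [-4.   0.6  3.5] t 17.08
slide [100.4   0.8 -69.8] dist 122 roll 0.003
[ 0.09000239  0.64677265 -0.04961186]
```

View pics/c13.png

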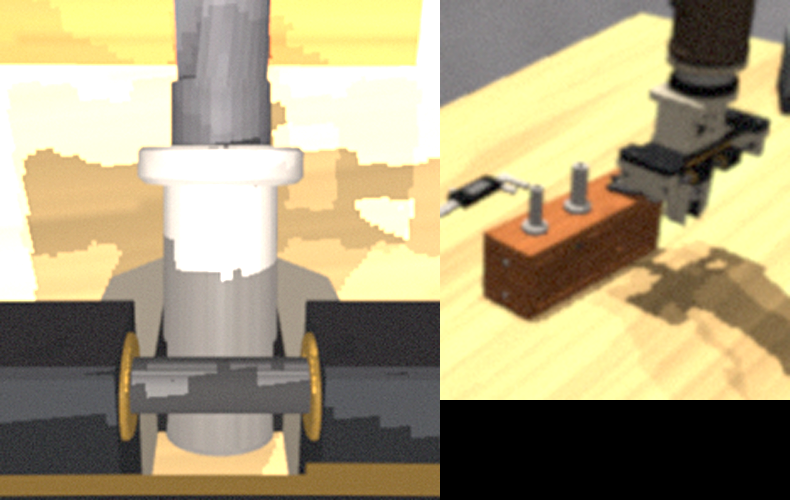

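Request:
{"api": "jog_arm", "payload": {
  "increments": [
    {"slide": [0,0,1],"roll": 0,"gripper": 0},
    {"slide": [0,0,2],"roll": 0,"gripper": 0},
    {"slide": [0,0,3],"roll": 0,"gripper": 0},
    {"slide": [0,0,4],"roll": 0,"gripper": 0},
    {"slide": [0,0,5],"roll": 0,"gripper": 0},
    {"slide": [0,0,6],"roll": 0,"gripper": 0},
    {"slide": [0,0,6],"roll": 0,"gripper": 0},
    {"slide": [0,0,6],"roll": 0,"gripper": 0},
    {"slide": [0,0,6],"roll": 0,"gripper": 0},
    {"slide": [0,0,6],"roll": 0,"gripper": 0}
  ]
}}

```text
clock: 18.02
position: [0.4176, -0.2934, 0.0822]
ee_rot: [-3.135, 0.173, 0.008]
force: [-9.8, 1.5, 4.2]
width: 0.244
```

```bash
python3 lk2.py 14; python3 -c "
import cv2
a=cv2.imread('pics/s14.png')[100:230,280:450];cv2.imwrite('pics/c14b.png',cv2.convertScaleAbs(cv2.resize(a,None,fx=4.5,fy=4.5,interpolation=cv2.INTER_CUBIC),alpha=1.7))"
```

```text
pos [ 0.4176 -0.2934  0.0822] yaw -6.31 z [-0.0049  0.0018 -1.    ] q [ 0.46  0.43  0.07  2.01 -0.04  0.71 -1.13] w 0.244 F [-9.8  1.5  4.2] t 18.02
slide [100.6   0.8 -75.3] dist 126 roll 0.003
[ 0.19468763  1.70596437 -0.00975786]
```

View pics/c14b.png

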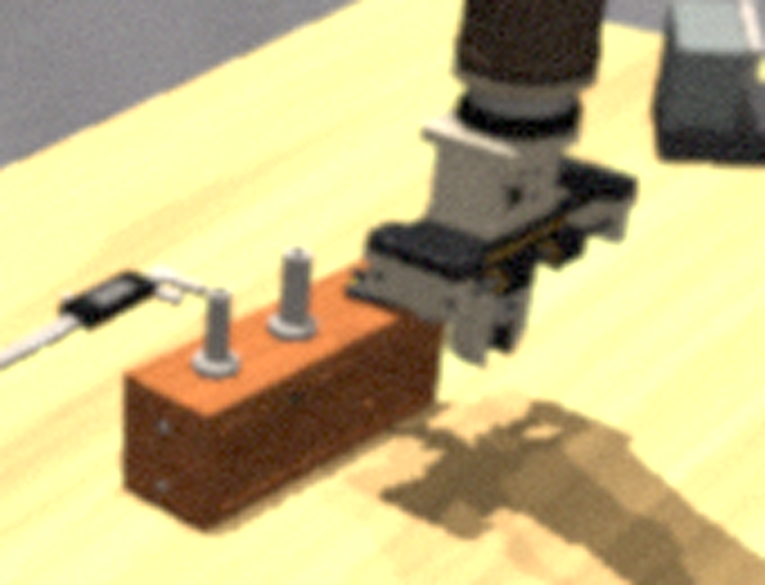

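Request:
{"api": "jog_arm", "payload": {
  "increments": [
    {"slide": [0,0,0],"roll": 0,"gripper": 0},
    {"slide": [0,0,0],"roll": 0,"gripper": 0},
    {"slide": [0,0,0],"roll": 0,"gripper": 0},
    {"slide": [0,0,-2],"roll": 0,"gripper": 0},
    {"slide": [0,0,-6],"roll": 0,"gripper": 0},
    {"slide": [0,0,-14],"roll": 0,"gripper": 0},
    {"slide": [0,0,-24],"roll": 0,"gripper": 0},
    {"slide": [0,0,-36],"roll": 0,"gripper": 0},
    {"slide": [0,0,-48],"roll": 0,"gripper": 0},
    {"slide": [0,0,-55],"roll": 0,"gripper": 0}
  ],
  "newtons": 60
}}

```text
clock: 18.95
position: [0.4215, -0.2942, 0.1398]
ee_rot: [3.136, -0.171, 0.004]
force: [0.6, 0.2, -2.7]
width: 0.234
```

```bash
python3 lk2.py 15; python3 -c "
import cv2
a=cv2.imread('pics/s15.png')[80:220,290:450];cv2.imwrite('pics/c15b.png',cv2.convertScaleAbs(cv2.resize(a,None,fx=4.2,fy=4.2,interpolation=cv2.INTER_CUBIC),alpha=1.7))"
```

```text
pos [ 0.4215 -0.2942  0.1398] yaw -6.23 z [ 0.0024 -0.0011 -1.    ] q [ 0.45  0.35  0.07  1.96 -0.03  0.84 -1.14] w 0.234 F [ 0.6  0.2 -2.7] t 18.95
slide [ 97.    0.7 -16.9] dist 98 roll 0.005
[ 0.0767775   0.10783424 -0.00502679]
```

View pics/c15b.png

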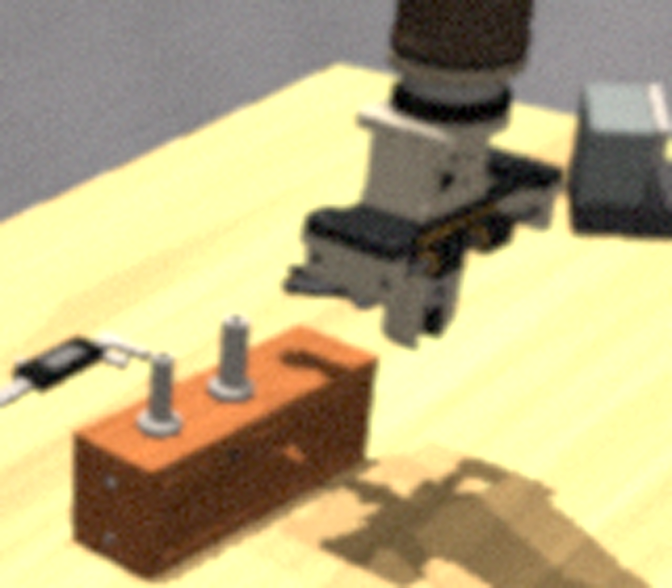

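View pics/w15.png

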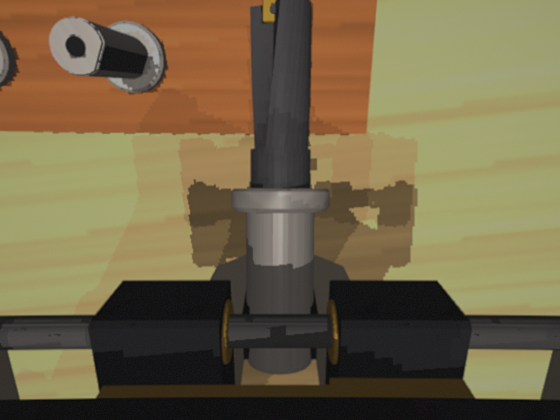

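```bash
cat > ang.py <<'E'
import sys
from h import *
d=dict(np.load('pics/w%s.npz'%sys.argv[1])); D=d['depth']; H=d['hand_eye']
vv,uu=np.mgrid[0:420,0:560]
n=cv2.undistortPoints(np.c_[uu.ravel(),vv.ravel()].astype(float).reshape(-1,1,2),d['intrinsics'],d['dist_coeffs']).reshape(-1,2)
P=(np.c_[n,np.ones(len(n))]*D.reshape(-1,1))@H[:3,:3].T+H[:3,3]; P=P.reshape(420,560,3)*1000
P=P[(D>0)&(abs(P[...,1])<25)&(abs(P[...,2]+19)<40)]
for x in range(-40,125,5):
    k=P[(P[:,0]>=x)&(P[:,0]<x+5)]
    if len(k)>5:
        zt=np.percentile(k[:,2],5); e=k[:,1]
        lo,hi=np.percentile(e,[2,98]); print(x,len(k),'ridge z %.1f'%zt,'y %.1f %.1f mid %.1f'%(lo,hi,(lo+hi)/2))
E
python3 ang.py 15
```

```text
-15 120 ridge z -55.4 y -12.4 14.0 mid 0.8
-10 1020 ridge z -54.4 y -12.3 13.9 mid 0.8
-5 638 ridge z -55.8 y -12.4 13.9 mid 0.8
0 32 ridge z -58.6 y -12.4 14.0 mid 0.8
5 377 ridge z -46.8 y -19.5 18.9 mid -0.3
10 2775 ridge z -48.3 y -23.5 23.6 mid 0.1
15 997 ridge z -47.7 y -11.0 12.5 mid 0.8
20 1004 ridge z -46.4 y -10.9 12.5 mid 0.8
25 1011 ridge z -45.1 y -10.9 12.5 mid 0.8
30 1011 ridge z -43.7 y -10.9 12.4 mid 0.8
35 1012 ridge z -42.5 y -10.9 12.4 mid 0.8
40 797 ridge z -41.4 y -14.8 16.4 mid 0.8
45 1421 ridge z -44.9 y -15.6 17.5 mid 0.9
50 1504 ridge z -43.9 y -12.6 13.9 mid 0.7
55 905 ridge z -35.5 y -9.4 11.0 mid 0.8
60 931 ridge z -34.2 y -9.0 10.6 mid 0.8
65 832 ridge z -33.1 y -8.4 10.4 mid 1.0
70 855 ridge z -31.5 y -8.8 10.4 mid 0.8
75 855 ridge z -30.2 y -9.0 10.8 mid 0.9
80 909 ridge z -28.9 y -9.0 11.1 mid 1.1
85 903 ridge z -27.6 y -9.0 11.1 mid 1.1
90 923 ridge z -26.2 y -9.3 11.1 mid 0.9
95 931 ridge z -25.0 y -9.2 11.0 mid 0.9
100 945 ridge z -23.5 y -9.2 11.4 mid 1.1
105 994 ridge z -22.1 y -9.5 11.4 mid 1.0
110 292 ridge z -20.8 y -9.0 11.3 mid 1.2
```

```bash
for k in 12 13 14; do echo == $k; python3 ang.py $k | awk 'NR%3==1'; done
```

```text
== 12
-15 245 ridge z -52.4 y -12.7 14.2 mid 0.8
0 33 ridge z -58.7 y -12.8 14.3 mid 0.8
15 1258 ridge z -36.3 y -11.4 12.9 mid 0.8
30 1005 ridge z -14.5 y -15.4 16.9 mid 0.8
45 391 ridge z 9.6 y -3.7 9.8 mid 3.1
== 13
-15 88 ridge z -55.8 y -12.7 14.2 mid 0.8
0 27 ridge z -58.6 y -12.7 14.3 mid 0.8
15 1014 ridge z -47.5 y -11.0 12.5 mid 0.8
30 1007 ridge z -43.3 y -11.0 12.5 mid 0.8
45 1350 ridge z -44.2 y -15.6 17.4 mid 0.9
60 1120 ridge z -33.2 y -21.9 22.0 mid 0.0
75 1714 ridge z -28.9 y -23.9 23.9 mid -0.0
90 1888 ridge z -24.4 y -23.9 23.9 mid -0.0
105 2063 ridge z -20.0 y -24.0 24.0 mid -0.0
== 14
-15 187 ridge z -54.4 y -12.7 14.2 mid 0.8
0 34 ridge z -58.9 y -12.7 14.3 mid 0.8
15 983 ridge z -48.4 y -10.9 12.4 mid 0.8
30 1005 ridge z -45.1 y -10.8 12.3 mid 0.8
45 1514 ridge z -47.0 y -15.7 17.4 mid 0.8
60 1184 ridge z -36.8 y -21.7 22.4 mid 0.4
75 1859 ridge z -33.4 y -23.9 24.0 mid 0.0
90 1995 ridge z -30.0 y -23.9 23.9 mid 0.0
105 2257 ridge z -26.6 y -24.0 23.9 mid -0.1
```

View pics/w14.png

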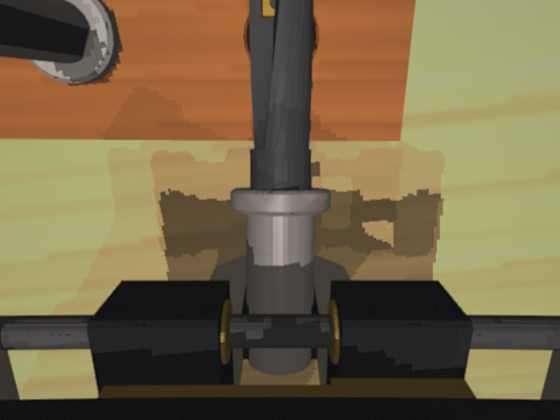

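```bash
cat > px.py <<'E'
import sys
from h import *
def tool(tag,pts):
    d=dict(np.load('pics/w%s.npz'%tag)); D=d['depth'];H=d['hand_eye']
    for u,v in pts:
        z=np.median(D[v-1:v+2,u-1:u+2]); n=cv2.undistortPoints(np.array([[[u,v]]],float),d['intrinsics'],d['dist_coeffs'])[0,0]
        print(tag,(u,v),(1000*(H[:3,:3]@np.r_[n*z,z]+H[:3,3])).round(1))
if __name__=='__main__':
    tool('5',[(281,361),(265,361),(295,361),(281,235),(281,250),(281,300)])
    tool('9',[(281,355),(281,235),(281,270),(281,300),(280,215)])
E
python3 px.py
```

```text
5 (281, 361) [ -7.5   0.3 -51.1]
5 (265, 361) [ -7.6  -5.3 -51.1]
5 (295, 361) [ -7.3   5.1 -51.5]
5 (281, 235) [16.6  0.4  5.4]
5 (281, 250) [12.3  0.4 -2.2]
5 (281, 300) [ 12.    0.3 -43.6]
9 (281, 355) [ -5.1   1.1 -50.9]
9 (281, 235) [16.8  1.3  5.5]
9 (281, 270) [ 12.1   1.2 -20.9]
9 (281, 300) [ 12.5   1.1 -44.1]
9 (280, 215) [10.8  0.9 51.6]
```

Request:
{"api": "jog_arm", "payload": {
  "increments": [
    {"slide": [-12,0,0],"roll": 0,"gripper": 0},
    {"slide": [-28,0,4],"roll": 0,"gripper": 0},
    {"slide": [-38,0,14],"roll": 0,"gripper": 0},
    {"slide": [-40,0,26],"roll": 0,"gripper": 0},
    {"slide": [-40,0,37],"roll": 0,"gripper": 0},
    {"slide": [-40,0,46],"roll": 0,"gripper": 0},
    {"slide": [-40,0,55],"roll": 0,"gripper": 0},
    {"slide": [-40,0,63],"roll": 0,"gripper": 0},
    {"slide": [-40,0,70],"roll": 0,"gripper": 0},
    {"slide": [-40,0,74],"roll": 0,"gripper": 0}
  ]
}}

```text
clock: 19.88
position: [0.3802, -0.2896, 0.0629]
ee_rot: [-3.137, 0.172, 0.001]
force: [-3.5, -0.0, 3.0]
width: 0.236
```

```bash
python3 lk2.py 16; python3 ang.py 16
```

```text
pos [ 0.3802 -0.2896  0.0629] yaw -6.28 z [-7.e-04  2.e-04 -1.e+00] q [ 0.49  0.42  0.07  2.11 -0.05  0.62 -1.1 ] w 0.236 F [-3.5 -0.   3. ] t 19.88
slide [138.4   0.7 -94.2] dist 167 roll 0.004
[ 0.10036388  0.29868174 -0.00681222]
-15 352 ridge z -52.0 y -12.3 13.9 mid 0.8
-10 940 ridge z -54.4 y -12.3 13.9 mid 0.8
-5 452 ridge z -56.3 y -12.4 13.9 mid 0.8
0 34 ridge z -58.8 y -12.4 14.0 mid 0.8
5 248 ridge z -46.5 y -23.1 22.5 mid -0.3
10 2380 ridge z -51.0 y -23.7 23.8 mid 0.1
15 897 ridge z -52.0 y -10.9 12.5 mid 0.8
20 932 ridge z -51.9 y -10.7 12.3 mid 0.8
25 980 ridge z -51.9 y -10.9 12.5 mid 0.8
30 1012 ridge z -51.8 y -10.8 12.3 mid 0.7
35 1038 ridge z -51.8 y -10.6 12.3 mid 0.8
40 650 ridge z -56.6 y -13.6 16.1 mid 1.2
45 1729 ridge z -57.2 y -15.6 17.1 mid 0.8
50 2247 ridge z -55.8 y -15.1 16.6 mid 0.8
55 1056 ridge z -50.3 y -9.2 11.0 mid 0.9
60 1209 ridge z -50.2 y -9.4 11.0 mid 0.8
65 1050 ridge z -50.3 y -8.6 10.4 mid 0.9
70 1089 ridge z -50.3 y -8.7 10.6 mid 0.9
75 1162 ridge z -50.3 y -8.9 10.7 mid 0.9
80 1241 ridge z -50.3 y -9.1 10.9 mid 0.9
85 1301 ridge z -50.3 y -9.2 11.0 mid 0.9
90 1387 ridge z -50.3 y -9.3 11.0 mid 0.8
95 1454 ridge z -50.2 y -9.3 11.1 mid 0.9
100 3097 ridge z -49.9 y -23.9 24.0 mid 0.0
105 1764 ridge z -44.8 y -24.4 24.3 mid -0.0
```

View pics/c16.png

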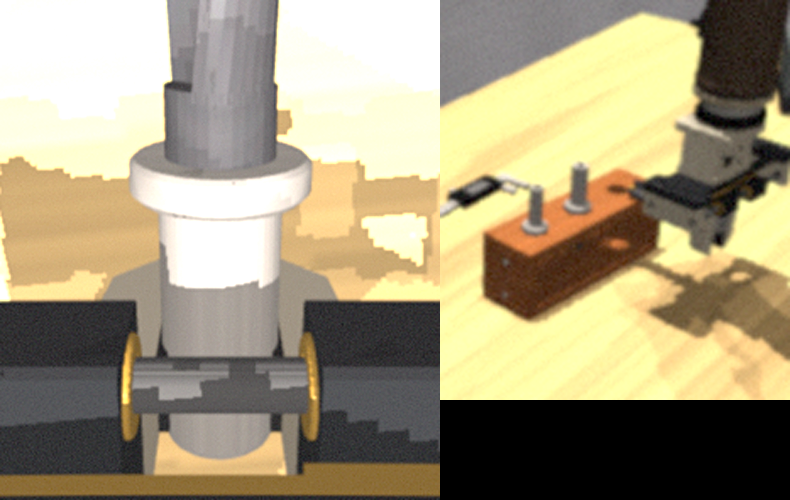

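Request:
{"api": "jog_arm", "payload": {
  "increments": [
    {"slide": [0,0,1.5],"roll": 0,"gripper": 0},
    {"slide": [0,0,3],"roll": 0,"gripper": 0},
    {"slide": [0,0,3],"roll": 0,"gripper": 0},
    {"slide": [0,0,0],"roll": 0,"gripper": 0},
    {"slide": [0,0,-5],"roll": 0,"gripper": 0},
    {"slide": [0,0,-14],"roll": 0,"gripper": 0},
    {"slide": [0,0,-28],"roll": 0,"gripper": 0},
    {"slide": [0,0,-44],"roll": 0,"gripper": 0},
    {"slide": [0,0,-58],"roll": 0,"gripper": 0},
    {"slide": [0,0,-66],"roll": 0,"gripper": 0}
  ]
}}

```text
clock: 20.82
position: [0.3812, -0.2897, 0.1318]
ee_rot: [3.136, -0.171, 0.003]
force: [0.3, -0.2, -2.5]
width: 0.235
```

```bash
python3 lk2.py 17; python3 ang.py 17
```

```text
pos [ 0.3812 -0.2897  0.1318] yaw -6.24 z [ 0.0019 -0.001  -1.    ] q [ 0.48  0.31  0.08  2.04 -0.03  0.79 -1.11] w 0.235 F [ 0.3 -0.2 -2.5] t 20.82
slide [137.5   0.7 -24.9] dist 140 roll 0.005
[ 0.01129589  0.15242153 -0.01624833]
-15 304 ridge z -52.2 y -12.3 13.8 mid 0.7
-10 972 ridge z -54.4 y -12.3 13.9 mid 0.8
-5 485 ridge z -56.5 y -12.4 13.9 mid 0.8
0 29 ridge z -58.8 y -12.4 13.9 mid 0.8
5 263 ridge z -46.7 y -19.7 22.9 mid 1.6
10 2480 ridge z -50.4 y -23.6 23.7 mid 0.1
15 920 ridge z -51.0 y -11.0 12.2 mid 0.6
20 957 ridge z -50.8 y -10.9 12.5 mid 0.8
25 982 ridge z -50.4 y -10.7 12.3 mid 0.8
30 1007 ridge z -50.0 y -11.0 12.3 mid 0.6
35 1030 ridge z -49.7 y -10.8 12.4 mid 0.8
40 658 ridge z -53.3 y -13.3 14.6 mid 0.7
45 1635 ridge z -54.5 y -15.7 17.2 mid 0.8
50 2137 ridge z -53.6 y -14.8 16.5 mid 0.9
55 1021 ridge z -47.2 y -9.3 11.0 mid 0.9
60 1121 ridge z -46.8 y -9.4 10.9 mid 0.8
65 1003 ridge z -46.6 y -8.6 10.3 mid 0.9
70 1048 ridge z -46.2 y -8.8 10.6 mid 0.9
75 1075 ridge z -46.0 y -8.9 10.6 mid 0.9
80 1131 ridge z -45.7 y -9.1 10.8 mid 0.8
85 1225 ridge z -45.4 y -9.3 10.9 mid 0.8
90 1263 ridge z -45.0 y -9.2 11.1 mid 1.0
95 1309 ridge z -44.8 y -9.3 11.0 mid 0.8
100 1384 ridge z -44.5 y -9.5 11.2 mid 0.9
105 690 ridge z -43.9 y -9.5 11.2 mid 0.8
```

Request:
{"api": "jog_arm", "payload": {
  "increments": [
    {"slide": [0,0,0],"roll": 0,"gripper": 0},
    {"slide": [0,0,0],"roll": 0,"gripper": 0},
    {"slide": [0,0,0],"roll": 0,"gripper": 0},
    {"slide": [0,0,0],"roll": 0,"gripper": 0},
    {"slide": [0,0,0],"roll": 0,"gripper": 0},
    {"slide": [0,0,0],"roll": 0,"gripper": 0},
    {"slide": [0,0,0],"roll": 0,"gripper": 0},
    {"slide": [0,0,0],"roll": 0,"gripper": 0},
    {"slide": [0,0,0],"roll": 0,"gripper": 0},
    {"slide": [0,0,0],"roll": 0,"gripper": 0}
  ]
}}

```text
clock: 21.75
position: [0.3806, -0.2896, 0.1297]
ee_rot: [3.137, -0.172, 0.0]
force: [-0.2, 1.0, -2.7]
width: 0.235
```

```bash
python3 lk2.py 18; python3 ang.py 18 | awk '$1>=55'
```

```text
pos [ 0.3806 -0.2896  0.1297] yaw -6.26 z [ 0. -0. -1.] q [ 0.48  0.31  0.08  2.05 -0.03  0.78 -1.11] w 0.235 F [-0.2  1.  -2.7] t 21.75
slide [138.1   0.8 -27.3] dist 141 roll 0.004
[0.08763116 0.16690592 0.01101718]
55 1020 ridge z -47.2 y -9.2 11.0 mid 0.9
60 1126 ridge z -46.7 y -9.4 11.0 mid 0.8
65 1007 ridge z -46.5 y -8.6 10.4 mid 0.9
70 1040 ridge z -46.1 y -8.8 10.6 mid 0.9
75 1079 ridge z -45.9 y -8.9 10.5 mid 0.8
80 1125 ridge z -45.7 y -9.1 10.8 mid 0.8
85 1219 ridge z -45.3 y -9.3 10.9 mid 0.8
90 1262 ridge z -45.1 y -9.2 11.1 mid 1.0
95 1305 ridge z -44.8 y -9.3 11.0 mid 0.8
100 1389 ridge z -44.3 y -9.5 11.2 mid 0.9
105 686 ridge z -43.9 y -9.6 11.1 mid 0.7
```

Request:
{"api": "jog_arm", "payload": {
  "increments": [
    {"slide": [0,0,15],"roll": 0,"gripper": 0},
    {"slide": [0,0,35],"roll": 0,"gripper": 0},
    {"slide": [0,0,52],"roll": 0,"gripper": 0},
    {"slide": [0,0,62],"roll": 0,"gripper": 0},
    {"slide": [0,0,68],"roll": 0,"gripper": 0},
    {"slide": [0,0,72],"roll": 0,"gripper": 0},
    {"slide": [0,0,75],"roll": 0,"gripper": 0},
    {"slide": [0,0,77],"roll": 0,"gripper": 0},
    {"slide": [0,0,77],"roll": 0,"gripper": 0},
    {"slide": [0,0,77],"roll": 0,"gripper": 0}
  ]
}}

```text
clock: 22.68
position: [0.3806, -0.2898, 0.0531]
ee_rot: [3.137, -0.172, 0.001]
force: [-4.4, 0.5, 2.8]
width: 0.239
```

Request:
{"api": "jog_arm", "payload": {
  "increments": [
    {"slide": [0,0,-3],"roll": 0,"gripper": 0},
    {"slide": [0,0,-10],"roll": 0,"gripper": 0},
    {"slide": [0,0,-22],"roll": 0,"gripper": 0},
    {"slide": [0,0,-38],"roll": 0,"gripper": 0},
    {"slide": [0,0,-54],"roll": 0,"gripper": 0},
    {"slide": [0,0,-68],"roll": 0,"gripper": 0},
    {"slide": [0,0,-78],"roll": 0,"gripper": 0},
    {"slide": [0,0,-83],"roll": 0,"gripper": 0},
    {"slide": [0,0,-85],"roll": 0,"gripper": 0},
    {"slide": [0,0,-85],"roll": 0,"gripper": 0}
  ]
}}

```text
clock: 23.52
position: [0.3808, -0.2895, 0.1379]
ee_rot: [3.137, -0.171, 0.001]
force: [-0.3, 0.6, -2.7]
width: 0.235
```

```bash
python3 lk2.py 19; python3 ang.py 19 | awk '$1>=15'
```

```text
pos [ 0.3808 -0.2895  0.1379] yaw -6.25 z [ 5.e-04 -3.e-04 -1.e+00] q [ 0.47  0.3   0.08  2.04 -0.03  0.8  -1.11] w 0.235 F [-0.3  0.6 -2.7] t 23.52
slide [138.    0.9 -19. ] dist 139 roll 0.004
[ 0.0355659   0.19802988 -0.02628947]
15 898 ridge z -52.4 y -10.8 12.3 mid 0.8
20 923 ridge z -52.5 y -10.8 12.2 mid 0.7
25 976 ridge z -52.6 y -10.9 12.1 mid 0.6
30 1026 ridge z -52.7 y -10.8 12.3 mid 0.8
35 1025 ridge z -52.7 y -10.9 12.1 mid 0.6
40 656 ridge z -57.9 y -13.6 15.9 mid 1.1
45 1748 ridge z -58.3 y -15.8 17.1 mid 0.6
50 2308 ridge z -56.6 y -15.1 16.6 mid 0.7
55 1086 ridge z -51.7 y -9.4 10.9 mid 0.8
60 1223 ridge z -51.7 y -9.6 10.8 mid 0.6
65 1072 ridge z -52.0 y -8.7 10.2 mid 0.7
70 1127 ridge z -52.1 y -8.9 10.4 mid 0.7
75 1186 ridge z -52.2 y -9.1 10.5 mid 0.7
80 1293 ridge z -52.3 y -9.2 10.7 mid 0.7
85 1359 ridge z -52.5 y -9.4 10.8 mid 0.7
90 1439 ridge z -52.5 y -9.5 10.8 mid 0.7
95 1517 ridge z -52.5 y -9.6 10.8 mid 0.6
100 1612 ridge z -52.6 y -9.6 11.0 mid 0.7
105 270 ridge z -48.6 y -10.1 11.1 mid 0.5
```

```bash
python3 - <<'E'
from h import *
d=dict(np.load('pics/w19.npz')); D=d['depth']; H=d['hand_eye']
for v in range(130,215,3):
    z=np.median(D[v,278:286]); n=cv2.undistortPoints(np.array([[[282,v]]],float),d['intrinsics'],d['dist_coeffs'])[0,0]
    print(v,(1000*(H[:3,:3]@np.r_[n*z,z]+H[:3,3])).round(1)[[0,2]],end=' ')
print()
rel((.5191,.0912,.128),23)
E
```

```text
130 [ 72.5 -51.8] 133 [ 71.5 -51.2] 136 [ 70.7 -51.1] 139 [ 69.9 -51.4] 142 [ 69.1 -51.6] 145 [ 68.2 -51.3] 148 [ 67.4 -51.7] 151 [ 66.5 -51.7] 154 [ 65.5 -51.1] 157 [ 64.7 -51. ] 160 [ 63.9 -51.5] 163 [ 62.9 -51.2] 166 [ 62.1 -51.5] 169 [ 61.1 -51.2] 172 [ 60.2 -51.1] 175 [ 59.4 -51.3] 178 [ 58.4 -50.9] 181 [ 57.6 -51.4] 184 [ 56.7 -51.4] 187 [ 55.8 -51.5] 190 [ 54.8 -51.2] 193 [ 53.7 -50.7] 196 [ 52.8 -50.8] 199 [ 51.9 -51. ] 202 [ 50.9 -50.9] 205 [ 50.5 -52.6] 208 [ 50.6 -55.7] 211 [ 50.1 -57. ] 214 [ 49.6 -58.1] 
pos [ 0.3803 -0.2893  0.1372] yaw -6.25 z [-8.e-04  5.e-04 -1.e+00] q [ 0.47  0.3   0.08  2.04 -0.03  0.8  -1.11] w 0.238 F [ 0.1  0.4 -3.3] t 23.62
slide [  96.6 -393.4    9.2] dist 405 roll -0.511
```

Request:
{"api": "jog_arm", "payload": {
  "increments": [
    {"slide": [0,-3,-3],"roll": 0,"gripper": 0},
    {"slide": [0,-10,-8],"roll": 0,"gripper": 0},
    {"slide": [2,-20,-13],"roll": 0,"gripper": 0},
    {"slide": [5,-34,-17],"roll": -0.02,"gripper": 0},
    {"slide": [10,-51,-20],"roll": -0.05,"gripper": 0},
    {"slide": [15,-70,-20],"roll": -0.08,"gripper": 0},
    {"slide": [20,-90,-20],"roll": -0.11,"gripper": 0},
    {"slide": [25,-110,-20],"roll": -0.14,"gripper": 0},
    {"slide": [30,-130,-20],"roll": -0.17,"gripper": 0},
    {"slide": [35,-150,-20],"roll": -0.2,"gripper": 0}
  ]
}}

```text
clock: 24.45
position: [0.4322, -0.1417, 0.1582]
ee_rot: [-3.138, -0.149, -0.001]
force: [0.3, 0.6, -4.2]
width: 0.235
```

Request:
{"api": "jog_arm", "payload": {
  "increments": [
    {"slide": [5,-20,0],"roll": -0.03,"gripper": 0},
    {"slide": [10,-40,0],"roll": -0.06,"gripper": 0},
    {"slide": [15,-60,0],"roll": -0.09,"gripper": 0},
    {"slide": [20,-80,0],"roll": -0.12,"gripper": 0},
    {"slide": [25,-100,0],"roll": -0.15,"gripper": 0},
    {"slide": [28,-118,0],"roll": -0.18,"gripper": 0},
    {"slide": [30,-134,0],"roll": -0.2,"gripper": 0},
    {"slide": [32,-147,0],"roll": -0.22,"gripper": 0},
    {"slide": [33,-156,0],"roll": -0.23,"gripper": 0},
    {"slide": [33,-160,0],"roll": -0.24,"gripper": 0}
  ]
}}

```text
clock: 25.28
position: [0.4501, 0.0201, 0.158]
ee_rot: [-3.098, -0.522, -0.001]
force: [0.5, -0.5, -3.1]
width: 0.235
```

```bash
python3 -c "
from h import *
rel((.5205,.0918,.128),23)
snap('wrist','w20')"; python3 ang.py 20 | awk '$1>=55'
```

```text
pos [0.4501 0.0201 0.158 ] yaw 19.14 z [ 4.e-04  4.e-04 -1.e+00] q [-0.02  0.24 -0.17  2.06  0.06  0.84 -1.46] w 0.235 F [ 0.5 -0.5 -3.1] t 25.28
slide [ 90.  -44.7  30. ] dist 105 roll -0.067
55 1084 ridge z -51.7 y -9.6 10.8 mid 0.6
60 1238 ridge z -51.8 y -9.8 10.6 mid 0.4
65 1066 ridge z -52.0 y -9.0 10.0 mid 0.5
70 1135 ridge z -52.0 y -9.1 10.2 mid 0.5
75 1212 ridge z -52.2 y -9.3 10.3 mid 0.5
80 1279 ridge z -52.3 y -9.5 10.5 mid 0.5
85 1368 ridge z -52.5 y -9.7 10.5 mid 0.4
90 1453 ridge z -52.6 y -9.7 10.6 mid 0.4
95 1524 ridge z -52.6 y -9.8 10.7 mid 0.5
100 1588 ridge z -52.6 y -9.9 10.7 mid 0.4
105 202 ridge z -46.5 y -10.2 11.0 mid 0.4
```

Request:
{"api": "jog_arm", "payload": {
  "increments": [
    {"slide": [4,-4,4],"roll": -0.02,"gripper": 0},
    {"slide": [12,-12,10],"roll": -0.04,"gripper": 0},
    {"slide": [24,-22,17],"roll": -0.067,"gripper": 0},
    {"slide": [38,-32,23],"roll": -0.067,"gripper": 0},
    {"slide": [53,-39,27],"roll": -0.067,"gripper": 0},
    {"slide": [67,-43,29],"roll": -0.067,"gripper": 0},
    {"slide": [78,-44.5,30],"roll": -0.067,"gripper": 0},
    {"slide": [86,-44.5,30],"roll": -0.067,"gripper": 0},
    {"slide": [89,-44.5,30],"roll": -0.067,"gripper": 0},
    {"slide": [90,-44.5,30],"roll": -0.067,"gripper": 0}
  ]
}}

```text
clock: 26.17
position: [0.5213, 0.0893, 0.1274]
ee_rot: [3.08, 0.62, -0.0]
force: [-0.1, 0.2, -2.9]
width: 0.236
```

```bash
python3 look.py 21 23; python3 -c "
from h import *
rel((.5205,.0918,.128),23)
snap('wrist','w21')"; python3 ang.py 21 | awk '$1>=55'
```

```text
pos [0.5213 0.0893 0.1274] yaw 22.78 z [-2.e-04 -2.e-04 -1.e+00] q [-0.13  0.4  -0.19  1.91  0.1   0.84 -1.54] w 0.236 F [-0.1  0.2 -2.9] t 26.17
slide [ 116.7   -2.4 -122.6] dist 169 roll -0.004
[[198.3, 180.9], [230.2, 186.0]]
[[247.6, 113.2], [263.5, 147.4]]
pos [0.5206 0.0888 0.1276] yaw 22.76 z [-4.e-04 -4.e-04 -1.e+00] q [-0.13  0.4  -0.19  1.92  0.1   0.84 -1.54] w 0.238 F [-0.2 -0.4 -3.2] t 26.27
slide [ 1.1 -2.8 -0.4] dist 3 roll -0.004
55 1082 ridge z -51.6 y -9.6 10.7 mid 0.6
60 1228 ridge z -51.7 y -9.8 10.6 mid 0.4
65 1060 ridge z -51.9 y -9.1 10.0 mid 0.5
70 1129 ridge z -52.0 y -9.2 10.1 mid 0.5
75 1204 ridge z -52.1 y -9.3 10.3 mid 0.5
80 1298 ridge z -52.3 y -9.5 10.5 mid 0.5
85 1358 ridge z -52.4 y -9.7 10.6 mid 0.5
90 1453 ridge z -52.5 y -9.8 10.5 mid 0.4
95 1530 ridge z -52.5 y -9.8 10.6 mid 0.4
100 1564 ridge z -52.5 y -9.9 10.6 mid 0.4
105 202 ridge z -47.0 y -10.3 11.0 mid 0.4
```

View pics/l21.png

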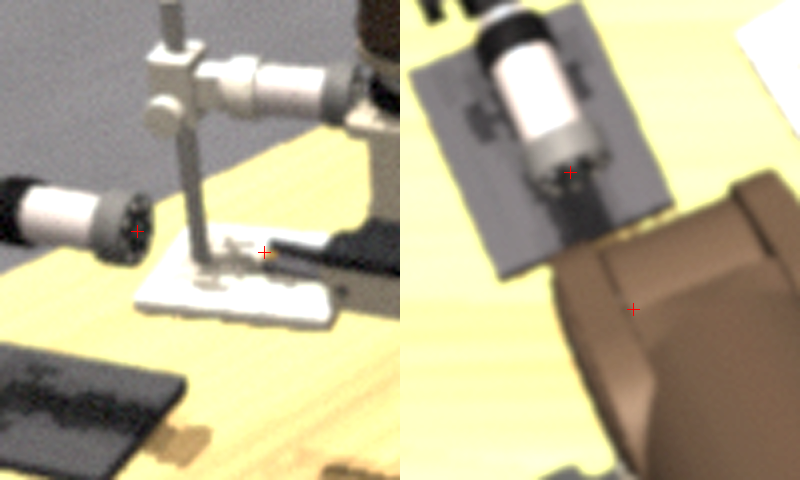

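View pics/w21.png

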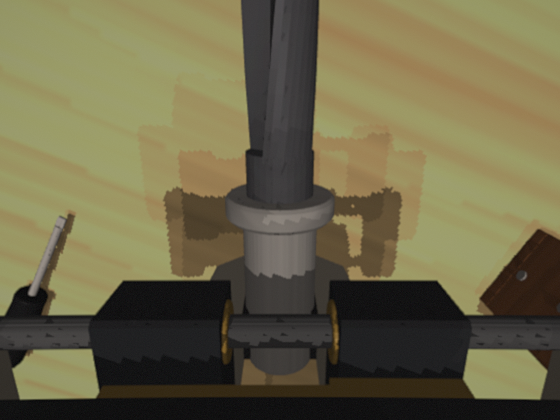

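Request:
{"api": "jog_arm", "payload": {
  "increments": [
    {"slide": [0.5,-1,0],"roll": -0.002,"gripper": 0},
    {"slide": [1,-2,0],"roll": -0.004,"gripper": 0},
    {"slide": [1,-2.5,0],"roll": -0.004,"gripper": 0},
    {"slide": [1,-2.5,0],"roll": -0.004,"gripper": 0},
    {"slide": [1,-2.5,0],"roll": -0.004,"gripper": 0},
    {"slide": [1,-2.5,0],"roll": -0.004,"gripper": 0},
    {"slide": [1,-2.5,0],"roll": -0.004,"gripper": 0},
    {"slide": [1,-2.5,0],"roll": -0.004,"gripper": 0},
    {"slide": [1,-2.5,0],"roll": -0.004,"gripper": 0},
    {"slide": [1,-2.5,0],"roll": -0.004,"gripper": 0}
  ]
}}

```text
clock: 27.15
position: [0.5207, 0.092, 0.1277]
ee_rot: [3.078, 0.627, -0.0]
force: [-0.3, -0.1, -3.1]
width: 0.232
```

Request:
{"api": "jog_arm", "payload": {
  "increments": [
    {"slide": [0,0,0],"roll": 0,"gripper": 0},
    {"slide": [0,0,0],"roll": 0,"gripper": 0},
    {"slide": [0,0,0],"roll": 0,"gripper": 0},
    {"slide": [0,0,0],"roll": 0,"gripper": 0},
    {"slide": [0,0,0],"roll": 0,"gripper": 0},
    {"slide": [0,0,0],"roll": 0,"gripper": 0},
    {"slide": [0,0,0],"roll": 0,"gripper": 0},
    {"slide": [0,0,0],"roll": 0,"gripper": 0},
    {"slide": [0,0,0],"roll": 0,"gripper": 0},
    {"slide": [0,0,0],"roll": 0,"gripper": 0}
  ]
}}

```text
clock: 27.98
position: [0.5207, 0.0921, 0.1277]
ee_rot: [3.078, 0.627, 0.0]
force: [0.5, -0.4, -2.4]
width: 0.239
```

```bash
python3 look.py 22 23; python3 -c "
from h import *
rel((.5205,.0918,.128),23)
snap('wrist','w22')
d=dict(np.load('pics/s22.npz'));D=d['depth'];p=[(229,184),(232,185),(235,186),(240,187),(245,188)]
print(toworld(d,p,depth=[np.median(D[v-1:v+2,u-1:u+2]) for u,v in p]).round(3))"; python3 ang.py 22 | awk '$1>=55'
```

```text
pos [0.5207 0.0921 0.1277] yaw 23.01 z [ 0. -0. -1.] q [-0.13  0.4  -0.19  1.91  0.1   0.84 -1.54] w 0.239 F [ 0.5 -0.4 -2.4] t 27.98
slide [ 116.2    0.9 -122.3] dist 169 roll 0.000
[[198.3, 180.9], [230.2, 186.0]]
[[247.6, 113.2], [263.5, 147.4]]
pos [0.5207 0.092  0.1277] yaw 23.02 z [ 0.e+00 -1.e-04 -1.e+00] q [-0.13  0.4  -0.19  1.91  0.1   0.84 -1.54] w 0.235 F [-0.1  1.1 -3.3] t 28.08
slide [-0.3  0.1 -0.3] dist 0 roll 0.000
[[ 0.849 -0.043  0.017]
 [ 0.621  0.137  0.176]
 [ 0.614  0.133  0.174]
 [ 0.601  0.128  0.174]
 [ 0.513  0.191  0.232]]
55 1095 ridge z -51.6 y -9.6 10.7 mid 0.6
60 1226 ridge z -51.7 y -9.8 10.6 mid 0.4
65 1057 ridge z -52.0 y -9.0 10.0 mid 0.5
70 1125 ridge z -52.0 y -9.2 10.1 mid 0.5
75 1206 ridge z -52.1 y -9.3 10.3 mid 0.5
80 1298 ridge z -52.3 y -9.5 10.5 mid 0.5
85 1362 ridge z -52.4 y -9.7 10.6 mid 0.5
90 1451 ridge z -52.6 y -9.8 10.5 mid 0.4
95 1529 ridge z -52.6 y -9.8 10.6 mid 0.4
100 1564 ridge z -52.6 y -9.9 10.7 mid 0.4
105 200 ridge z -45.6 y -10.2 11.0 mid 0.4
```

View pics/s22.png

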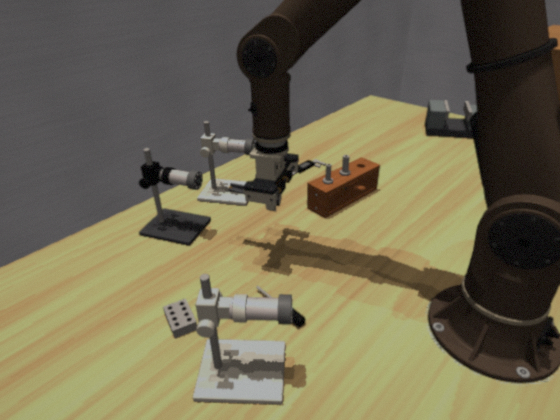

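```bash
python3 -c "
from cell import arm
print(arm.sign_off())"
```

```text
the job is handed in; nothing more can be done
None
```

I lifted the big drill (right-hand hole) out by its shank and held it at the black microscope, flat towards the lens for about 1.7 s. I then turned it half round and held the other side for about 1.5 s.

This interface cannot tilt the tool. To tip the drill, I set its tip back in its empty rack hole and levered it over in the fingers. I then pressed it level on the rack's front edge and brought it back to the lens. I handed it in at about 28 s, gripped at 60 N and steady.

**Last checks**
- **Distance and aim:** by the arm's position and the drill's measured place in the gripper, the tip is about 90 mm in front of the lens and on the view's middle line to within about 2 mm. The side picture agrees, but the arm hides the tip from the top camera.
- **Direction:** the drill points along the view with its tip about 1° above level. That angle did not change over the last 4.5 s.
- **Surroundings:** in the last side picture the microscope, the two smaller drills and the other tools stand where they were. The highest force I read was about 11 N, at the ends of moves.

**Did not go as expected**
- **Slipping:** while being levered over, the drill slid about 20 mm in the jaws. It also sprang back about 5° after one press, so I pressed it level twice more.
- **Flat direction:** at the start the flat faced mostly sideways along the rack, not mostly away from the robot as described. I followed what the pictures showed.

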